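# Find the weight box that rattles

## Robot

A 6-joint arm with a two-finger parallel gripper is mounted at the origin on the work surface. World frame = base frame: x ahead of the robot, y to its left, z up, the work surface at z = 0. Lengths are in m, angles in degrees, forces in N, time in s.
With the tool pointing down it reaches from about 0.4 to 0.825 m from the base axis. Payload 7 kg.
Tool frame: the origin (TCP) lies between the finger pads; the fingertips stand 11 mm ahead of it and the grasp point (between the pads) lies 8 mm behind it (r.tcp_to_tips is the distance from the TCP to the fingertips, in m); x points along the fingers, y is the direction in which the jaws open and shut, and the axes are right-handed (so a half turn about x gives the same grasp; the last joint's range is limited). The gripper opens to 88 mm and grips with 3 to 60 N. Pads are 19 mm wide; open, the fingers measure 130 mm over their backs; the gripper's body (78 mm by 193 mm) begins 47 mm behind the grasp point.
Start: joints at [-60.556, 20.546, 0.682, 0, -70.136, -16.507], TCP at [0.151, -0.658, 0.238] pointing down, gripper open.
Joint ranges: [-176.03, 176.03], [-82.01, 121.73], [-58.28, 71.71], [-173.87, 95.51], [-174.79, -0.11], [-173.66, 173.66]. Speed limits (degrees/s): [136.94, 136.94, 172.46, 180, 180, 180].

## Interface

Orientations are given as [roll, pitch, yaw] about the fixed x, y, z axes, in that order (R = Rz(yaw) Ry(pitch) Rx(roll)).
In Python, from plant import r gives the robot as it stands.
- The arm moves only by the tool arm_command, never from a script. Its argument "plan" is a list of rows, each an object of numbers: "dx", "dy", "dz": the shift along the tool's x, y, z each as a share of 0.02 m, from -1 to 1; "wx", "wy", "wz": the turn, a rotation vector about the tool's x, y, z each as a share of 0.08 rad, from -1 to 1. In form: [{"dx": .., "dy": .., "dz": .., "wx": .., "wy": .., "wz": ..}, ...]. A call has 1 to 20 rows; each row shifts and turns the pose as measured when the row begins, along the tool's axes as they then stand; what a row does not reach is not made up. A row lasts 1/12 s, in which the tool goes at most 41.7 mm and 7.16 degrees, less where a joint would pass 70% of its speed; a pose out of reach is approached as far as the arm can. A call with a number of a shift or a turn outside -1 to 1 is refused whole. A call with a gripper value outside its range is refused whole. "fingers" is the closure, from -1 (fully open) to 1 (shut), so that 0 is half open, set as the call begins (left out, the last holds). The fingers move at their own pace and stop on an object; "force" is the grip in N (left out, the last holds). Time passes only in rows, so rows that do not move let the fingers close. It gives the time, the measured TCP pose, the force and the opening at its end, in the units of the state.
- r.get_state(): the state, without advancing time (a new reading comes with each control period).
- r.capture(name): name is "scene" or "top" or "wrist"; returns (picture, depth): 384x512x3 uint8, red, green, blue; 384x512 float32, m along the optical axis (not along the pixel's ray), 0 where there is no reading.
- r.camera_model(name): a dict with "vertical_fov" (degrees; the focal length in pixels is half the picture's height over the tangent of half this angle, whatever the lens; pixels are square), "cx", "cy" (the principal point, pixels), "dist" ([k1, k2, p1, p2, k3] as OpenCV has them; the pictures are not rectified), "R" (3x3) and "t" (3): a world point X has camera coordinates R X + t. Camera axes: x right, y down, z forward; pixel columns grow to the right and rows downward; lengths in m; the calibration is good to about 2 mm. A picture is of the moment at which its call begins: read the wrist's pose just before it. camera_model takes no time and is no camera call; for the wrist camera it gives the pose at the moment of the call.
- r.close_job(): hands the job in, once; it reports no verdict.
Trained networks look in the newest picture that a camera, given by its name, has taken for a name from the list of things; names that differ only in an ending like _2 or _b are one class to them, and where a whole thing is asked for, a point or a joint stands for the part that bears it (a point fixed in the world has none). Each returns a list of dicts, best first, with "score" (0 to 1); they miss things now and then, are a little off and sometimes report something else, mostly with a low value. They report only what shows in the picture. A call takes as long as a camera call. They do not tell look-alikes from the thing itself.
- r.cut_out(camera, query): "mask" (384x512 bool, what is visible of it) and "bbox" ([left, top, width, height] in pixels, round what is visible of it).
- r.spot_point(camera, query): "centre" ([column, row] in pixels: a listed point, or the origin of a listed thing).
The state is a dict: "time_s": time; "joints": joint angles; "qd": joint speeds; "joint_torque": joint torques, N m; "tcp_pos": TCP position; "eef_rot": TCP orientation; "contact_force": force on the tool from outside, world axes, zero at the start; "moment": the same for the moment, N m; "gripper_width": finger opening in m.
Only numpy, scipy, OpenCV 4.12 (cv2) and the standard library are available. Lean on these libraries where they do the work, as an engineer would, in place of code of your own. Each camera call takes 0.05 s, during which the arm holds its last target.

## Task

In one of the three sealed wooden boxes the spare brass weight has come out of its packing and rattles. Working from left to right as the robot faces them, lift each box, give it a brisk shake and set it back upright where it stood (the right one too, unless it is the one that rattles); leave the bench tools alone. Then take the box that rattles and present it forward: finish still holding it, level and still, its middle about 15 cm above the bench over the centre of the round cork mat.

Things in the scene. Friction and masses are not known exactly. Their poses are not given: they have to be found in the camera images.
- box_left_mid (a point): Leftmost (greatest y) of three alike sealed pale-wood boxes, 90 mm long (its x axis), 56 wide (y), 54 high, dark lid seam, paper band round the middle, flat on the bench. Point: its centre, 27 mm above its underside. Each weighs 0.35 to 0.45 kg in all, 0.22 kg of it a brass weight inside; in two the weight is packed fast at the centre, in one (not always the same) it is loose: see the middle box.
- box_middle_mid (a point): Middle box, as the left one; point at its centre, 27 mm up. The loose weight: a disc 36 mm across, 26 high, in a cavity 80 x 46 x 36 mm; it slides (friction about 0.2) and knocks on the ends when the box is shaken along its length, and stays at the end where it lands: up to 22 mm off centre, to the front when a quick stroke stops. The packed ones do not move. None can be seen; places not reported.
- box_right_mid (a point): Rightmost box (least y), as the left one; point at its centre, 27 mm above its underside, x axis along its length.
- mat_top (a point): Round cork mat fixed flat on the bench beyond the boxes, 110 mm across and 4 mm thick; this point is the centre of its top face.
- weight: Cylindrical brass weight with a small knob, 44 mm across and 57 mm high. A bystander to be left alone; origin at the centre of its underside.
- cup: White ceramic lacquer cup, empty, 72 mm across the rim and 55 mm high. A bystander to be left alone; origin at the centre of its underside.
- spreader: Flat red lacquered bamboo spreader, 180 mm long along its x, up to 34 mm wide, 5 mm thick, lying on the bench. A bystander to be left alone; origin at the centre of its underside.
- stick: Cork-faced wooden burnishing stick, 170 mm long along its x, 22 mm wide, 16 mm high, lying on the bench. A bystander to be left alone; origin at the centre of its underside.
- flute_clamp: Small iron screw clamp fixed to the bench at the left, 98 mm high, holding a bamboo flute 540 mm long and about 50 mm thick along its x axis (from -250 to +290 mm), 62 mm above the bench. Origin on the bench under the clamp. Not part of the job.
Things that resemble listed ones, but are neither listed nor needed, are in the scene too. What is shaped like the part that bears box_right_mid but green is not meant.

How it is judged (in metres and radians):
On the way, in this order (a step that is already met when the one before it is completed fails the run):
1. the left box is held clear of the bench and shaken briskly (height (world z) of box_left_mid above 0.05 m and contact force between the fingers and box_left above 0.5 N and (linear speed of box_left above 0.2 m/s or angular speed of box_left above 1 rad/s)), for 0.04 s.
2. the middle box is held clear of the bench and shaken briskly (height (world z) of box_middle_mid above 0.05 m and contact force between the fingers and box_middle above 0.5 N and (linear speed of box_middle above 0.2 m/s or angular speed of box_middle above 1 rad/s)), for 0.04 s.
3. the right box is held clear of the bench and shaken briskly (height (world z) of box_right_mid above 0.05 m and contact force between the fingers and box_right above 0.5 N and (linear speed of box_right above 0.2 m/s or angular speed of box_right above 1 rad/s)), for 0.04 s.
At the end, for the whole second after the job is handed in: The box with the loose weight is held by the fingers, still, within 0.2 rad of level, its centre 100 to 220 mm above the bench and within 40 mm of the mat's centre seen from above; the other two boxes stand upright on the bench within 45 mm of where they started, at rest and not touched (((distance between loose_c0 and box_left_mid below 0.045 m and height (world z) of box_left_mid between 0.1 and 0.22 m and horizontal distance between box_left_mid and mat_top below 0.04 m and angle between box_left_mid's own z axis and vertical below 0.2 rad and linear speed of box_left below 0.03 m/s and contact force between the fingers and box_left above 0.5 N and distance of each of box_middle_mid, box_right_mid from where it was at the start of the episode below 0.045 m and angle between each of box_middle_mid, box_right_mid's own z axis and vertical below 0.1 rad and height (world z) of each of box_middle_mid, box_right_mid below 0.034 m and linear speed of each of box_middle, box_right below 0.02 m/s and contact force between each of the arm, the fingers and box_middle below 0.1 N and contact force between each of the arm, the fingers and box_right below 0.1 N) or (distance between loose_c0 and box_middle_mid below 0.045 m and height (world z) of box_middle_mid between 0.1 and 0.22 m and horizontal distance between box_middle_mid and mat_top below 0.04 m and angle between box_middle_mid's own z axis and vertical below 0.2 rad and linear speed of box_middle below 0.03 m/s and contact force between the fingers and box_middle above 0.5 N and distance of each of box_left_mid, box_right_mid from where it was at the start of the episode below 0.045 m and angle between each of box_left_mid, box_right_mid's own z axis and vertical below 0.1 rad and height (world z) of each of box_left_mid, box_right_mid below 0.034 m and linear speed of each of box_left, box_right below 0.02 m/s and contact force between each of the arm, the fingers and box_left below 0.1 N and contact force between each of the arm, the fingers and box_right below 0.1 N) or (distance between loose_c0 and box_right_mid below 0.045 m and height (world z) of box_right_mid between 0.1 and 0.22 m and horizontal distance between box_right_mid and mat_top below 0.04 m and angle between box_right_mid's own z axis and vertical below 0.2 rad and linear speed of box_right below 0.03 m/s and contact force between the fingers and box_right above 0.5 N and distance of each of box_left_mid, box_middle_mid from where it was at the start of the episode below 0.045 m and angle between each of box_left_mid, box_middle_mid's own z axis and vertical below 0.1 rad and height (world z) of each of box_left_mid, box_middle_mid below 0.034 m and linear speed of each of box_left, box_middle below 0.02 m/s and contact force between each of the arm, the fingers and box_left below 0.1 N and contact force between each of the arm, the fingers and box_middle below 0.1 N))); the arm keeps its last pose, push and grip.
It fails at once if the weight, cup, spreader or stick is shifted by more than 50 mm (distance of any of weight, cup, spreader, stick from where it was at the start of the episode above 0.05 m).
It fails at once if a box is dropped or thrown ((height (world z) of box_left_mid above 0.05 m and contact force between the fingers and box_left below 0.01 N and linear speed of box_left above 0.35 m/s) or (height (world z) of box_middle_mid above 0.05 m and contact force between the fingers and box_middle below 0.01 N and linear speed of box_middle above 0.35 m/s) or (height (world z) of box_right_mid above 0.05 m and contact force between the fingers and box_right below 0.01 N and linear speed of box_right above 0.35 m/s)).
It also fails if it takes over 72 s, if anything falls off the work surface, if the arm or the gripper's body presses on something with over 40 N, if the wrist force passes 120 N, or if a joint passes its speed limit or range.

## Working session

There is one attempt and no reset: what is moved stays moved. The work goes in short steps, Python scripts to look and compute and a tool call to move; the robot and the scene stay as the last step left them, time stands still between calls to the robot, and variables do not carry over. Pictures are saved under pics/ and viewed, and the job is handed in when it is done.

Besides the shell and the picture viewer there is one more tool, called after ">>>" by a JSON object that holds its "api" and its "payload". arm_command: Moves the arm, as the interface text tells. Shift numbers are shares of 0.02 m and turn numbers shares of 0.08 rad, none past 1 either way. Its arguments: {"type":"object","properties":{"plan":{"type":"array","items":{"type":"object","properties":{"dx":{"type":"number"},"dy":{"type":"number"},"dz":{"type":"number"},"wx":{"type":"number"},"wy":{"type":"number"},"wz":{"type":"number"}}}},"fingers":{"type":"number"},"force":{"type":"number"}},"required":["plan"]}

```bash
ls; mkdir -p pics; cat > h.py <<'E'
import numpy as np, cv2
from plant import r
def K(m):
    f=192/np.tan(np.radians(m["vertical_fov"])/2)
    return np.array([[f,0,m["cx"]],[0,f,m["cy"]],[0,0,1]]),np.array(m["dist"],float)
def world(m,px,depth=None,z=None):
    k,d=K(m);R=np.array(m["R"]);t=np.array(m["t"])
    u=cv2.undistortPoints(np.array(px,float).reshape(-1,1,2),k,d).reshape(-1,2)
    ray=np.c_[u,np.ones(len(u))]
    if z is not None:
        w=ray@R; c=-R.T@t
        s=(z-c[2])/w[:,2]
        return c+w*s[:,None]
    return (ray*np.array(depth).reshape(-1,1)-t)@R
def save(n,im): cv2.imwrite(f"pics/{n}.png",im[:,:,::-1])
E
python3 - <<'E'
from h import *
print(r.get_state())
for c in ("scene","top"):
    im,d=r.capture(c); save(c+"0",im); np.savez(c+"0.npz",im=im,d=d)
    m=r.camera_model(c); print(c,m)
    for q,z in (("box_left_mid",.027),("box_middle_mid",.027),("box_right_mid",.027),("mat_top",.004)):
        for o in r.spot_point(c,q): print(q,round(o["score"],2),np.round(o["centre"],1),np.round(world(m,o["centre"],z=z),3))
E
```

```text
pics
{'time_s': 0.0, 'joints': array([-6.05558326e+01,  2.05912834e+01,  6.34553966e-01, -2.10362986e-02,
       -7.01372311e+01, -1.65071319e+01]), 'qd': array([ 0.01326405,  0.05941789,  0.03505343, -0.04304987,  0.05411694,
       -0.01394866]), 'joint_torque': array([ 8.24567924e-04, -5.82715130e+01,  2.93059623e+01,  6.99720874e+00,
        6.83120350e-03, -2.33952396e-04]), 'tcp_pos': array([ 0.15099446, -0.65740608,  0.23662745]), 'eef_rot': array([ 94.62332946,  89.90398035, 107.55320131]), 'contact_force': array([-0.04822669, -0.57128885,  0.05070785]), 'moment': array([-0.06053635,  0.02129365,  0.03736154]), 'gripper_width': 0.08774557958454701}
scene {'vertical_fov': 47.5112207882535, 'cx': 250.61639910819457, 'cy': 187.82615284015478, 'dist': array([-0.00293133,  0.        ,  0.        ,  0.        ,  0.        ]), 'R': array([[-0.26909892,  0.96299927,  0.01477059],
       [ 0.65561   ,  0.194394  , -0.7296482 ],
       [-0.705522  , -0.1866638 , -0.68366317]]), 't': array([ 0.10163751, -0.2860654 ,  1.68856857])}
box_left_mid 0.92 [311.4 194.6] [[0.436 0.207 0.027]]
bo
[... 388 characters left out ...]
'vertical_fov': 51.19174374064347, 'cx': 261.59396564486633, 'cy': 194.35362083727395, 'dist': array([0.02231795, 0.        , 0.        , 0.        , 0.        ]), 'R': array([[ 0.02557483, -0.99949692, -0.01875717],
       [-0.9927091 , -0.02318134, -0.11828471],
       [ 0.11779039,  0.02164553, -0.99280255]]), 't': array([0.04560106, 0.48685203, 1.5468699 ])}
box_left_mid 0.67 [223.4 208. ] [[0.428 0.206 0.027]]
box_middle_mid 0.73 [278.1 186.5] [[ 0.519 -0.007  0.027]]
box_right_mid 0.94 [300.3 221.7] [[ 0.382 -0.096  0.027]]
box_right_mid 0.93 [330.8 200.7] [[ 0.467 -0.214  0.027]]
box_right_mid 0.68 [354.6 242.3] [[ 0.308 -0.306  0.027]]
mat_top 0.55 [260.2 151.3] [[0.664 0.068 0.004]]
```

```bash
python3 - <<'E'
import cv2
im=cv2.imread("pics/top0.png")[100:290,130:430]
cv2.imwrite("pics/top0z.png",cv2.resize(im,None,fx=2.6,fy=2.6,interpolation=cv2.INTER_CUBIC))
E
```

```text
(no output)
```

View pics/scene0.png

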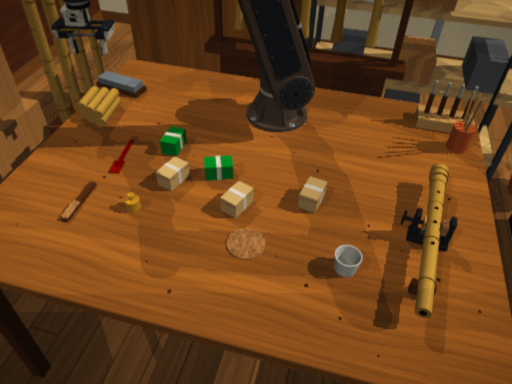

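View pics/top0.png

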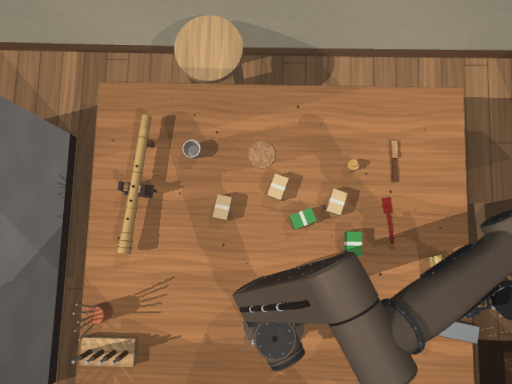

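```bash
sleep 1
```

```text
(no output)
```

View pics/top0z.png

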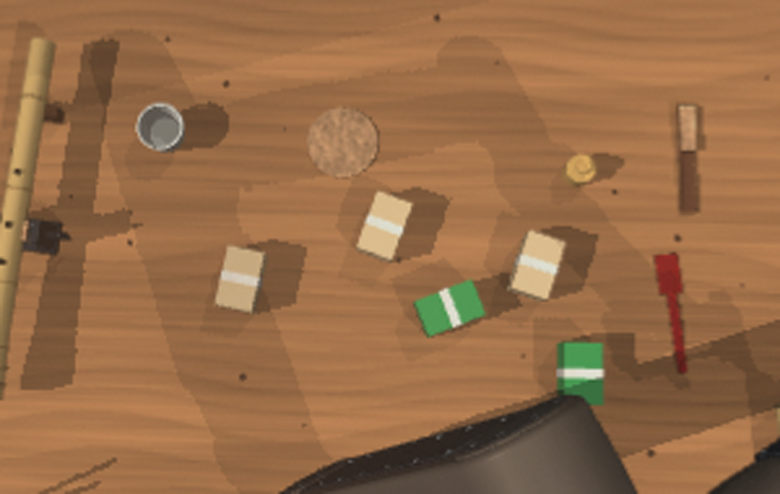

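The top view shows the left box at (223,208), middle at (278,187), right at (338,201), and the mat at (262,154). Two green decoys lie at (303,218) and (354,243). Next I'll get poses from the depth.

```bash
python3 - <<'E'
from h import *
for c in ("top","scene"):
    D=np.load(c+"0.npz");d=D["d"];im=D["im"];m=r.camera_model(c)
    v,u=np.mgrid[:384,:512]
    W=world(m,np.c_[u.ravel(),v.ravel()],d.ravel()).reshape(384,512,3)
    for n,(x,y) in dict(left=(.43,.206),mid=(.525,-.003),right=(.468,-.22),greenA=(.39,-.1),greenB=(.3,-.303),cup=(.64,.3)).items():
        s=(np.hypot(W[...,0]-x,W[...,1]-y)<.075)&(d>0)
        t=s&(W[...,2]>.044)&(W[...,2]<.066)
        P=W[t]; 
        if len(P)<20: print(c,n,len(P));continue
        (cx,cy),(a,b),ang=cv2.minAreaRect(P[:,:2].astype(np.float32))
        if a<b: ang+=90
        print(c,n,len(P),"rect c",round(cx,3),round(cy,3),"mean",P.mean(0).round(4),"size",round(a,3),round(b,3),"yaw",round(ang,1),"median z",np.median(P[:,2]).round(4))
    # mat by colour not needed: cut_out
    q=r.capture(c)
    for name in("mat_top","cup","weight","flute_clamp"):
        for o in r.spot_point(c,name)[:2]:
            print(c,name,round(o["score"],2),world(m,o["centre"],z=.004).round(3))
    bench=W[(abs(W[...,2])<.02)&(d>0)]; print("bench z",np.median(bench[:,2]))
E
```

```text
top left 342 rect c 0.431 0.21 mean [0.4305 0.2095 0.0547] size 0.057 0.09 yaw 169.2 median z 0.0547
top mid 338 rect c 0.516 -0.003 mean [ 0.5147 -0.0033  0.0548] size 0.057 0.091 yaw 161.2 median z 0.0548
top right 350 rect c 0.462 -0.231 mean [ 0.4612 -0.2309  0.0546] size 0.056 0.09 yaw 162.7 median z 0.0547
top greenA 348 rect c 0.395 -0.103 mean [ 0.3947 -0.1025  0.0547] size 0.056 0.091 yaw 112.2 median z 0.0547
top greenB 343 rect c 0.304 -0.296 mean [ 0.3074 -0.2977  0.0545] size 0.087 0.059 yaw 0.3 median z 0.0546
top cup 77 rect c 0.658 0.337 mean [0.6608 0.3385 0.0531] size 0.067 0.069 yaw 159.2 median z 0.053
top mat_top 0.55 [[0.643 0.072 0.004]]
top cup 0.7 [[0.664 0.347 0.004]]
top weight 0.44 [[ 0.611 -0.31   0.004]]
top flute_clamp 0.57 [[0.506 0.555 0.004]]
top flute_clamp 0.35 [[0.439 0.208 0.004]]
bench z 0.0008138419110983999
scene left 451 rect c 0.434 0.209 mean [0.4381 0.2088 0.0538] size 0.057 0.094 yaw 167.9 median z 0.0542
scene mid 491 rect c 0.518 -0.004 mean [ 0.5225 -0.004   0.0539] size 0.061 0.095 yaw 160.6 median z 0.0546
scene right 422 rect c 0.465 -0.233 mean [ 0.4696 -0.2312  0.0542] size 0.062 0.095 yaw 161.1 median z 0.0549
scene greenA 397 rect c 0.396 -0.105 mean [ 0.402  -0.1025  0.0541] size 0.068 0.09 yaw 112.4 median z 0.0546
scene greenB 328 rect c 0.306 -0.299 mean [ 0.3125 -0.2967  0.0541] size 0.099 0.058 yaw 0.7 median z 0.0547
scene cup 214 rect c 0.661 0.337 mean [0.6563 0.3356 0.0513] size 0.067 0.071 yaw 162.6 median z 0.0519
scene mat_top 0.91 [[0.652 0.064 0.004]]
scene cup 0.77 [[0.661 0.342 0.004]]
scene weight 0.5 [[ 0.634 -0.298  0.004]]
scene flute_clamp 0.68 [[0.488 0.544 0.004]]
bench z 0.0006231740960174136
```

```bash
cat >> h.py <<'E'
from scipy.spatial.transform import Rotation as Ro
def pose():
    s=r.get_state(); return np.array(s["tcp_pos"]),Ro.from_euler("xyz",s["eef_rot"],degrees=True).as_matrix(),s
def go(p,yaw=None,boxyaw=None,pitch=0):
    """print rotation & translation (tool axes, row units) to reach target; tool x down, tool y at box y (nearest of two)"""
    P,R,s=pose(); x=np.array([0,0,-1.])
    best=None
    for a in ((boxyaw+90,boxyaw-90) if boxyaw is not None else (yaw,)):
        y=np.array([np.cos(np.radians(a)),np.sin(np.radians(a)),0]);T=np.c_[x,y,np.cross(x,y)]
        rv=Ro.from_matrix(R.T@T).as_rotvec()
        if best is None or np.linalg.norm(rv)<np.linalg.norm(best[0]): best=(rv,T,a)
    rv,T,a=best; d=np.array(p)-P
    print("t",round(s["time_s"],2),"tcp",P.round(4),"R y",R[:,1].round(3),"z",R[:,2].round(3),"x",R[:,0].round(3))
    print("turn rows-units",(rv/.08).round(2),"target y-yaw",a,"| shift units in present tool",(R.T@d/.02).round(2),"in target tool",(T.T@d/.02).round(2))
    print("F",np.round(s["contact_force"],2),"M",np.round(s["moment"],3),"w",round(s["gripper_width"],4),"j",np.round(s["joints"],1))
E
python3 - <<'E'
from h import *
go([.53,-.1,.2],boxyaw=-11)
im,d=r.capture("top"); c=r.cut_out("top","mat_top"); m=r.camera_model("top")
for o in c[:3]:
    v,u=np.nonzero(o["mask"]); print(o["score"],o["bbox"],world(m,[[u.mean(),v.mean()]],z=.004).round(4))
# all brown circle
im,d=r.capture("scene"); c=r.cut_out("scene","mat_top"); m=r.camera_model("scene")
for o in c[:3]:
    v,u=np.nonzero(o["mask"]); W=world(m,np.c_[u,v],z=.004); print(o["score"],o["bbox"],W.mean(0).round(4),np.ptp(W,axis=0).round(3))
E
```

```text
t 1.0 tcp [ 0.1511 -0.6579  0.2376] R y [-0.224  0.975 -0.   ] z [ 0.975  0.224 -0.   ] x [-0. -0. -1.]
turn rows-units [ 5.22 -0.    0.  ] target y-yaw 79 | shift units in present tool [ 1.88 22.94 24.71] in target tool [ 1.88 31.   13.27]
F [0.11 0.55 0.12] M [-0.006 -0.031  0.004] w 0.0875 j [-60.6  20.5   0.7   0.  -70.1 -16.5]
0.93 [248.7, 143.6, 25.6, 22.5] [[0.6504 0.0646 0.004 ]]
0.69 [107.7, 138.8, 24.1, 35.4] [ 0.4268 -0.442   0.004 ] [0.18 0.05 0.  ]
0.59 [226.1, 227.4, 39.2, 34.3] [0.655  0.0645 0.004 ] [0.115 0.112 0.   ]
0.41 [155.6, 156.6, 29.8, 35.3] [ 0.4386 -0.2486  0.004 ] [0.16  0.108 0.   ]
```

>>> {"api": "arm_command", "payload": {"plan": [{"wx": 1,"dz": 1},{"wx": 1,"dz": 1},{"wx": 1,"dz": 1},{"wx": 1,"dz": 1},{"wx": 1,"dz": 1},{"wx": 0.22,"dz": 1},{"dy": 1,"dz": 1},{"dy": 1,"dz": 1},{"dy": 1,"dz": 1},{"dy": 1,"dz": 1},{"dy": 1,"dz": 1},{"dy": 1,"dz": 1},{"dy": 1,"dz": 1},{"dy": 1,"dz": 1},{"dy": 1,"dz": 1},{"dy": 1,"dz": 0.5},{"dy": 1},{"dy": 1},{"dy": 1},{"dy": 1}], "fingers": -1, "force": 40}}

```text
schema error: expected keys dx, dy, dz, wx, wy, wz
```

```bash
python3 -c "
from h import *
go([.432,.2095,.13],boxyaw=-11)"
```

```text
t 1.2 tcp [ 0.1511 -0.6578  0.2375] R y [-0.224  0.975  0.   ] z [ 0.975  0.224 -0.   ] x [-0.  0. -1.]
turn rows-units [ 5.22 -0.   -0.  ] target y-yaw 79 | shift units in present tool [ 5.38 39.12 23.4 ] in target tool [ 5.38 45.25  5.51]
F [ 0.02  0.63 -0.25] M [-0.019 -0.056 -0.037] w 0.0877 j [-60.6  20.5   0.7   0.  -70.1 -16.5]
```

All keys are needed in every row.

>>> {"api": "arm_command", "payload": {"plan": [{"dx": 0,"dy": 0,"dz": 1,"wx": 1,"wy": 0,"wz": 0},{"dx": 0,"dy": 0,"dz": 1,"wx": 1,"wy": 0,"wz": 0},{"dx": 0,"dy": 0,"dz": 1,"wx": 1,"wy": 0,"wz": 0},{"dx": 0,"dy": 0,"dz": 1,"wx": 1,"wy": 0,"wz": 0},{"dx": 0,"dy": 0,"dz": 1,"wx": 1,"wy": 0,"wz": 0},{"dx": 0,"dy": 1,"dz": 1,"wx": 0.22,"wy": 0,"wz": 0},{"dx": 0,"dy": 1,"dz": 1,"wx": 0,"wy": 0,"wz": 0},{"dx": 0,"dy": 1,"dz": 1,"wx": 0,"wy": 0,"wz": 0},{"dx": 0,"dy": 1,"dz": 1,"wx": 0,"wy": 0,"wz": 0},{"dx": 0,"dy": 1,"dz": 1,"wx": 0,"wy": 0,"wz": 0},{"dx": 0,"dy": 1,"dz": 1,"wx": 0,"wy": 0,"wz": 0},{"dx": 0,"dy": 1,"dz": 1,"wx": 0,"wy": 0,"wz": 0},{"dx": 0,"dy": 1,"dz": 1,"wx": 0,"wy": 0,"wz": 0},{"dx": 0,"dy": 1,"dz": 1,"wx": 0,"wy": 0,"wz": 0},{"dx": 0,"dy": 1,"dz": 1,"wx": 0,"wy": 0,"wz": 0},{"dx": 0,"dy": 1,"dz": 0.5,"wx": 0,"wy": 0,"wz": 0},{"dx": 0,"dy": 1,"dz": 0,"wx": 0,"wy": 0,"wz": 0},{"dx": 0,"dy": 1,"dz": 0,"wx": 0,"wy": 0,"wz": 0},{"dx": 0,"dy": 1,"dz": 0,"wx": 0,"wy": 0,"wz": 0},{"dx": 0,"dy": 1,"dz": 0,"wx": 0,"wy": 0,"wz": 0}], "fingers": -1, "force": 40}}

```text
time_s: 2.87
tcp_pos: [0.5355, -0.3944, 0.2347]
eef_rot: [-157.0, 89.9, -169.6]
contact_force: [0.5, 0.1, -0.1]
gripper_width: 0.087
```

```bash
python3 -c "
from h import *
go([.432,.2095,.13],boxyaw=-11)"
```

```text
t 2.87 tcp [ 0.5355 -0.3944  0.2347] R y [ 0.218  0.976 -0.001] z [ 0.976 -0.218 -0.002] x [-0.002 -0.    -1.   ]
turn rows-units [-0.35 -0.03  0.01] target y-yaw 79 | shift units in present tool [  5.23  28.34 -11.63] in target tool [  5.23  28.65 -10.84]
F [ 0.48  0.11 -0.09] M [-0.016 -0.066 -0.025] w 0.087 j [-19.6  19.8  -0.9   0.1 -69.5 -83.1]
```

>>> {"api": "arm_command", "payload": {"plan": [{"dx": 0,"dy": 1,"dz": -0.3,"wx": -0.35,"wy": 0,"wz": 0},{"dx": 0,"dy": 1,"dz": -0.3,"wx": 0,"wy": 0,"wz": 0},{"dx": 0,"dy": 1,"dz": -0.3,"wx": 0,"wy": 0,"wz": 0},{"dx": 0,"dy": 1,"dz": -0.3,"wx": 0,"wy": 0,"wz": 0},{"dx": 0,"dy": 1,"dz": -0.4,"wx": 0,"wy": 0,"wz": 0},{"dx": 0,"dy": 1,"dz": -0.4,"wx": 0,"wy": 0,"wz": 0},{"dx": 0,"dy": 1,"dz": -0.4,"wx": 0,"wy": 0,"wz": 0},{"dx": 0,"dy": 1,"dz": -0.4,"wx": 0,"wy": 0,"wz": 0},{"dx": 0,"dy": 1,"dz": -0.4,"wx": 0,"wy": 0,"wz": 0},{"dx": 0,"dy": 1,"dz": -0.4,"wx": 0,"wy": 0,"wz": 0},{"dx": 0,"dy": 1,"dz": -0.4,"wx": 0,"wy": 0,"wz": 0},{"dx": 0,"dy": 1,"dz": -0.4,"wx": 0,"wy": 0,"wz": 0},{"dx": 0,"dy": 1,"dz": -0.4,"wx": 0,"wy": 0,"wz": 0},{"dx": 0,"dy": 1,"dz": -0.4,"wx": 0,"wy": 0,"wz": 0},{"dx": 0,"dy": 1,"dz": -0.4,"wx": 0,"wy": 0,"wz": 0},{"dx": 0,"dy": 1,"dz": -0.4,"wx": 0,"wy": 0,"wz": 0},{"dx": 0,"dy": 1,"dz": -0.4,"wx": 0,"wy": 0,"wz": 0},{"dx": 0,"dy": 1,"dz": -0.4,"wx": 0,"wy": 0,"wz": 0},{"dx": 0,"dy": 1,"dz": -0.4,"wx": 0,"wy": 0,"wz": 0},{"dx": 0,"dy": 1,"dz": -0.4,"wx": 0,"wy": 0,"wz": 0}]}}

```text
time_s: 4.53
tcp_pos: [0.4588, 0.0474, 0.2366]
eef_rot: [24.1, 89.7, 13.2]
contact_force: [0.6, -0.5, -0.3]
gripper_width: 0.0877
```

```bash
python3 -c "
from h import *
go([.432,.2095,.13],boxyaw=-11)"
```

```text
t 4.53 tcp [0.4588 0.0474 0.2366] R y [0.189 0.982 0.002] z [ 0.982 -0.189  0.004] x [ 0.004  0.001 -1.   ]
turn rows-units [ 0.03  0.05 -0.02] target y-yaw 79 | shift units in present tool [ 5.33  7.7  -2.87] in target tool [ 5.33  7.7  -2.86]
F [ 0.63 -0.49 -0.3 ] M [ 0.021 -0.038  0.047] w 0.0877 j [ 3.050e+01 -2.000e-01 -2.530e+01  1.000e-01 -6.460e+01 -1.314e+02]
```

>>> {"api": "arm_command", "payload": {"plan": [{"dx": 0.6,"dy": 1,"dz": -0.37,"wx": 0,"wy": 0,"wz": 0},{"dx": 0.6,"dy": 1,"dz": -0.37,"wx": 0,"wy": 0,"wz": 0},{"dx": 0.6,"dy": 1,"dz": -0.37,"wx": 0,"wy": 0,"wz": 0},{"dx": 0.6,"dy": 1,"dz": -0.37,"wx": 0,"wy": 0,"wz": 0},{"dx": 0.6,"dy": 1,"dz": -0.37,"wx": 0,"wy": 0,"wz": 0},{"dx": 0.6,"dy": 1,"dz": -0.37,"wx": 0,"wy": 0,"wz": 0},{"dx": 0.6,"dy": 1,"dz": -0.37,"wx": 0,"wy": 0,"wz": 0},{"dx": 0.6,"dy": 0.7,"dz": -0.3,"wx": 0,"wy": 0,"wz": 0},{"dx": 0,"dy": 0,"dz": 0,"wx": 0,"wy": 0,"wz": 0}]}}

```text
time_s: 5.28
tcp_pos: [0.4308, 0.2221, 0.1413]
eef_rot: [38.6, 89.1, 27.9]
contact_force: [0.1, -0.1, -0.3]
gripper_width: 0.0876
```

```bash
cat > look.py <<'E'
from h import *
import sys
def look(name,z=.054):
    m=r.camera_model("wrist"); im,d=r.capture("wrist"); save(name,im)
    P,R,s=pose()
    v,u=np.mgrid[:384,:512]
    W=world(m,np.c_[u.ravel(),v.ravel()],d.ravel()).reshape(384,512,3)
    hsv=cv2.cvtColor(im,cv2.COLOR_RGB2HSV)
    t=(d>0)&(abs(W[...,2]-z)<.008)&(np.hypot(W[...,0]-P[0],W[...,1]-P[1])<.11)
    n,l,st,_=cv2.connectedComponentsWithStats(t.astype(np.uint8))
    for k in np.argsort(-st[1:,4])[:2]+1:
        Q=W[l==k]
        if len(Q)<300: continue
        (cx,cy),(a,b),ang=cv2.minAreaRect(Q[:,:2].astype(np.float32))
        if a<b: ang+=90
        print("wrist top face",len(Q),"c",round(cx,4),round(cy,4),"size",round(a,3),round(b,3),"yaw",round((ang+90)%180-90,1),"z",np.median(Q[:,2]).round(4),"px",st[k][:4])
E
python3 -c "
from look import *
go([.432,.2095,.028],boxyaw=-11)
look('w1')"
```

```text
t 5.28 tcp [0.4308 0.2221 0.1413] R y [0.185 0.983 0.01 ] z [ 0.983 -0.185  0.013] x [ 0.014  0.008 -1.   ]
turn rows-units [ 0.08  0.16 -0.13] target y-yaw 79 | shift units in present tool [ 5.66 -0.67  0.1 ] in target tool [ 5.66 -0.61  0.18]
F [ 0.09 -0.13 -0.32] M [-0.151  0.031  0.068] w 0.0876 j [  50.9    7.2  -31.4    0.5  -50.6 -151.8]
wrist top face 6868 c 0.4313 0.2096 size 0.057 0.091 yaw -10.2 z 0.0542 px [204 147  70 104]
```

View pics/w1.png

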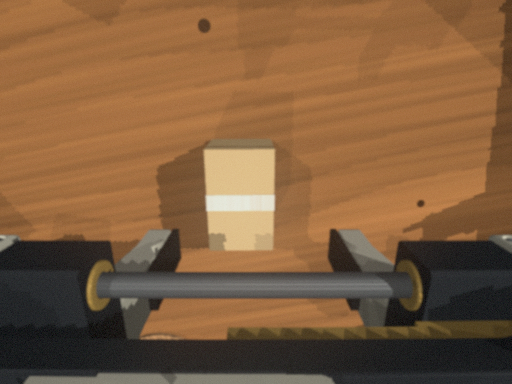

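Wrist view: pale box with white band at (240,198), lined up with the jaws. Centre measured at (0.431, 0.2096), yaw about -10.5°. Descending.

>>> {"api": "arm_command", "payload": {"plan": [{"dx": 0.3,"dy": -0.6,"dz": 0.1,"wx": 0.1,"wy": 0.15,"wz": -0.13},{"dx": 1,"dy": 0,"dz": 0,"wx": 0,"wy": 0,"wz": 0},{"dx": 1,"dy": 0,"dz": 0,"wx": 0,"wy": 0,"wz": 0},{"dx": 0.6,"dy": 0,"dz": 0,"wx": 0,"wy": 0,"wz": 0}]}}

```text
time_s: 5.67
tcp_pos: [0.4335, 0.2084, 0.0866]
eef_rot: [50.5, 89.6, 39.5]
contact_force: [-0.9, 0.7, 0.5]
gripper_width: 0.088
```

```bash
python3 -c "
from h import *
go([.4315,.2096,.028],boxyaw=-10.5)"
```

```text
t 5.67 tcp [0.4335 0.2084 0.0866] R y [0.192 0.981 0.006] z [ 0.981 -0.192  0.005] x [ 0.006  0.005 -1.   ]
turn rows-units [-0.12  0.06 -0.07] target y-yaw 79.5 | shift units in present tool [ 2.93  0.02 -0.12] in target tool [ 2.93  0.04 -0.11]
F [-0.85  0.67  0.51] M [-0.05   0.034  0.051] w 0.088 j [ 4.920e+01  1.130e+01 -3.500e+01  1.000e-01 -4.330e+01 -1.504e+02]
```

>>> {"api": "arm_command", "payload": {"plan": [{"dx": 1,"dy": 0,"dz": -0.1,"wx": -0.1,"wy": 0.05,"wz": -0.07},{"dx": 1,"dy": 0,"dz": 0,"wx": 0,"wy": 0,"wz": 0},{"dx": 0.85,"dy": 0,"dz": 0,"wx": 0,"wy": 0,"wz": 0},{"dx": 0.1,"dy": 0,"dz": 0,"wx": 0,"wy": 0,"wz": 0}]}}

```text
time_s: 6.0
tcp_pos: [0.4328, 0.2038, 0.0258]
eef_rot: [-129.3, 90.0, -140.2]
contact_force: [-0.4, -0.6, -0.0]
gripper_width: 0.0875
```

```bash
python3 -c "
from h import *
go([.4315,.2096,.028],boxyaw=-10.5)"
```

```text
t 6.0 tcp [0.4328 0.2038 0.0258] R y [ 0.189  0.982 -0.   ] z [ 0.982 -0.189 -0.   ] x [-0. -0. -1.]
turn rows-units [-0.08 -0.    0.  ] target y-yaw 79.5 | shift units in present tool [-0.11  0.27 -0.12] in target tool [-0.11  0.28 -0.11]
F [-0.43 -0.61 -0.01] M [-0.092  0.067 -0.074] w 0.0875 j [  48.9   16.9  -38.5   -0.   -34.6 -149.7]
```

>>> {"api": "arm_command", "payload": {"plan": [{"dx": -0.1,"dy": 0.28,"dz": -0.1,"wx": 0,"wy": 0,"wz": 0},{"dx": 0,"dy": 0,"dz": 0,"wx": 0,"wy": 0,"wz": 0}]}}

```text
time_s: 6.17
tcp_pos: [0.4322, 0.208, 0.0282]
eef_rot: [-118.6, 89.9, -129.6]
contact_force: [0.4, 0.1, 0.7]
gripper_width: 0.0875
```

>>> {"api": "arm_command", "payload": {"plan": [{"dx": 0,"dy": 0,"dz": 0,"wx": 0,"wy": 0,"wz": 0},{"dx": 0,"dy": 0,"dz": 0,"wx": 0,"wy": 0,"wz": 0},{"dx": 0,"dy": 0,"dz": 0,"wx": 0,"wy": 0,"wz": 0},{"dx": 0,"dy": 0,"dz": 0,"wx": 0,"wy": 0,"wz": 0},{"dx": 0,"dy": 0,"dz": 0,"wx": 0,"wy": 0,"wz": 0},{"dx": 0,"dy": 0,"dz": 0,"wx": 0,"wy": 0,"wz": 0}], "fingers": 1, "force": 40}}

```text
time_s: 6.67
tcp_pos: [0.4344, 0.2099, 0.033]
eef_rot: [57.2, 89.7, 46.2]
contact_force: [0.4, 1.1, -3.6]
gripper_width: 0.0558
```

```bash
python3 -c "
from h import *
go([.4315,.2096,.028],boxyaw=-10.5)"
```

```text
t 6.67 tcp [0.4344 0.2099 0.033 ] R y [0.191 0.982 0.005] z [ 0.982 -0.191  0.003] x [ 0.004  0.004 -1.   ]
turn rows-units [-0.11  0.04 -0.06] target y-yaw 79.5 | shift units in present tool [ 0.25 -0.04 -0.14] in target tool [ 0.25 -0.04 -0.14]
F [ 0.38  1.07 -3.56] M [-0.029  0.015 -0.01 ] w 0.0558 j [  49.2   16.4  -37.9    0.   -35.4 -150.2]
```

>>> {"api": "arm_command", "payload": {"plan": [{"dx": -1,"dy": 0,"dz": 0,"wx": 0,"wy": 0,"wz": 0},{"dx": -1,"dy": 0,"dz": 0,"wx": 0,"wy": 0,"wz": 0},{"dx": -1,"dy": 0,"dz": 0,"wx": 0,"wy": 0,"wz": 0},{"dx": -1,"dy": 0,"dz": 0,"wx": 0,"wy": 0,"wz": 0},{"dx": -0.6,"dy": 0,"dz": 1,"wx": 0,"wy": 0,"wz": 0},{"dx": -0.6,"dy": 0,"dz": 1,"wx": 0,"wy": 0,"wz": 0},{"dx": -0.6,"dy": 0,"dz": 1,"wx": 0,"wy": 0,"wz": 0},{"dx": 0.6,"dy": 0,"dz": -1,"wx": 0,"wy": 0,"wz": 0},{"dx": 0.6,"dy": 0,"dz": -1,"wx": 0,"wy": 0,"wz": 0},{"dx": 0.6,"dy": 0,"dz": -1,"wx": 0,"wy": 0,"wz": 0},{"dx": -0.6,"dy": 0,"dz": 1,"wx": 0,"wy": 0,"wz": 0},{"dx": -0.6,"dy": 0,"dz": 1,"wx": 0,"wy": 0,"wz": 0},{"dx": -0.6,"dy": 0,"dz": 1,"wx": 0,"wy": 0,"wz": 0},{"dx": 0,"dy": 0,"dz": 0,"wx": 0,"wy": 0,"wz": 0},{"dx": 0,"dy": 0,"dz": 0,"wx": 0,"wy": 0,"wz": 0},{"dx": 0,"dy": 0,"dz": 0,"wx": 0,"wy": 0,"wz": 0}]}}

```text
time_s: 8.0
tcp_pos: [0.4827, 0.1891, 0.1436]
eef_rot: [-140.4, 88.7, -151.5]
contact_force: [0.1, -1.6, -3.7]
gripper_width: 0.0559
```

```bash
cat > meas.py <<'E'
from h import *
def meas(n=10,cam="wrist"):
    A=[]
    for i in range(n):
        P,R,s=pose(); A.append(np.r_[R.T@s["moment"],R.T@s["contact_force"],s["joint_torque"]]); r.capture(cam)
    A=np.array(A)
    print("tool M",A[:,:3].mean(0).round(4),"sem",(A[:,:3].std(0)/n**.5).round(4),"tool F",A[:,3:6].mean(0).round(3),"tau",A[:,6:].mean(0).round(3),"x",R[:,0].round(3),"tcp",P.round(4),"qdmax",abs(s["qd"]).max().round(2),"t",s["time_s"])
E
python3 -c "
from meas import *
meas(10)"
```

```text
tool M [ 0.0089 -0.0657  0.0487] sem [0.0103 0.0122 0.0131] tool F [ 3.79  -0.223  0.037] tau [-9.3000e-02 -4.3025e+01  2.6401e+01  6.5090e+00 -1.6300e-01  7.0000e-03] x [-0.019 -0.01  -1.   ] tcp [0.4828 0.1894 0.1441] qdmax 0.11 t 8.45
```

>>> {"api": "arm_command", "payload": {"plan": [{"dx": 0,"dy": 0,"dz": -1,"wx": 0,"wy": 0,"wz": 0},{"dx": 0,"dy": 0,"dz": -1,"wx": 0,"wy": 0,"wz": 0},{"dx": 0,"dy": 0,"dz": -1,"wx": 0,"wy": 0,"wz": 0},{"dx": 0,"dy": 0,"dz": 0.6,"wx": 0,"wy": 0,"wz": 0},{"dx": 0,"dy": 0,"dz": 0,"wx": 0,"wy": 0,"wz": 0},{"dx": 0,"dy": 0,"dz": 0,"wx": 0,"wy": 0,"wz": 0}]}}

```text
time_s: 9.0
tcp_pos: [0.4335, 0.1992, 0.145]
eef_rot: [-141.2, 88.8, -152.3]
contact_force: [-0.8, -0.1, -4.4]
gripper_width: 0.0559
```

```bash
python3 -c "
from meas import *
meas(10)
go([.4325,.2096,.033],boxyaw=-10.5)"
```

```text
tool M [-0.0129 -0.0739  0.0361] sem [0.0097 0.0115 0.0094] tool F [4.214 0.011 0.224] tau [  0.06  -37.181  26.009   6.395  -0.159   0.   ] x [-0.018 -0.01  -1.   ] tcp [0.434  0.1992 0.1448] qdmax 0.06 t 9.45
t 9.5 tcp [0.434  0.1993 0.1449] R y [ 0.193  0.981 -0.013] z [ 0.981 -0.193 -0.016] x [-0.018 -0.01  -1.   ]
turn rows-units [-0.13 -0.2   0.16] target y-yaw 79.5 | shift units in present tool [ 5.59  0.57 -0.08] in target tool [ 5.59  0.49 -0.17]
F [-0.08  0.43 -4.21] M [ 0.047 -0.04   0.065] w 0.0558 j [  48.     7.5  -30.    -0.5  -53.6 -148.8]
```

Left: no shift in moment between strokes (τ5 -0.163 vs -0.159), so it is apparently packed. Setting it back.

>>> {"api": "arm_command", "payload": {"plan": [{"dx": 1,"dy": 0.2,"dz": 0,"wx": -0.1,"wy": -0.2,"wz": 0.16},{"dx": 1,"dy": 0.2,"dz": 0,"wx": 0,"wy": 0,"wz": 0},{"dx": 1,"dy": 0.1,"dz": 0,"wx": 0,"wy": 0,"wz": 0},{"dx": 1,"dy": 0,"dz": 0,"wx": 0,"wy": 0,"wz": 0},{"dx": 0.6,"dy": 0,"dz": 0,"wx": 0,"wy": 0,"wz": 0},{"dx": 0,"dy": 0,"dz": 0,"wx": 0,"wy": 0,"wz": 0}]}}

```text
time_s: 10.0
tcp_pos: [0.4379, 0.2109, 0.0515]
eef_rot: [47.4, 89.6, 36.8]
contact_force: [-0.7, -0.7, -3.7]
gripper_width: 0.0557
```

```bash
python3 -c "
from h import *
go([.4325,.2096,.029],boxyaw=-10.5)"
```

```text
t 10.0 tcp [0.4379 0.2109 0.0515] R y [0.184 0.983 0.005] z [ 0.983 -0.185  0.005] x [ 0.006  0.004 -1.   ]
turn rows-units [-0.03  0.06 -0.07] target y-yaw 79.5 | shift units in present tool [ 1.13 -0.12 -0.26] in target tool [ 1.13 -0.11 -0.26]
F [-0.68 -0.68 -3.69] M [-0.192  0.208  0.076] w 0.0557 j [ 4.900e+01  1.480e+01 -3.650e+01  1.000e-01 -3.820e+01 -1.498e+02]
```

>>> {"api": "arm_command", "payload": {"plan": [{"dx": 0.5,"dy": -0.1,"dz": -0.25,"wx": 0,"wy": 0.06,"wz": -0.07},{"dx": 0.4,"dy": 0,"dz": 0,"wx": 0,"wy": 0,"wz": 0},{"dx": 0.2,"dy": 0,"dz": 0,"wx": 0,"wy": 0,"wz": 0},{"dx": 0.1,"dy": 0,"dz": 0,"wx": 0,"wy": 0,"wz": 0}]}}

```text
time_s: 10.33
tcp_pos: [0.4341, 0.2105, 0.0313]
eef_rot: [-14.1, 89.8, -24.5]
contact_force: [-14.6, -3.3, 35.1]
gripper_width: 0.0556
```

```bash
python3 -c "
from h import *
go([.4325,.2096,.029],boxyaw=-10.5)"
```

```text
t 10.33 tcp [0.4341 0.2105 0.0313] R y [ 0.181  0.984 -0.001] z [ 0.984 -0.181  0.003] x [ 0.003 -0.001 -1.   ]
turn rows-units [0.02 0.04 0.01] target y-yaw 79.5 | shift units in present tool [ 0.11 -0.06 -0.07] in target tool [ 0.11 -0.06 -0.07]
F [-14.62  -3.3   35.07] M [-1.231  5.665 -0.217] w 0.0556 j [  49.4   16.6  -37.9    0.3  -35.4 -150.1]
```

>>> {"api": "arm_command", "payload": {"plan": [{"dx": 0,"dy": 0,"dz": 0,"wx": 0,"wy": 0,"wz": 0},{"dx": 0,"dy": 0,"dz": 0,"wx": 0,"wy": 0,"wz": 0},{"dx": 0,"dy": 0,"dz": 0,"wx": 0,"wy": 0,"wz": 0},{"dx": 0,"dy": 0,"dz": 0,"wx": 0,"wy": 0,"wz": 0}], "fingers": -1}}

```text
time_s: 10.67
tcp_pos: [0.4366, 0.2131, 0.0347]
eef_rot: [35.1, 89.4, 24.9]
contact_force: [-0.0, -0.7, 0.2]
gripper_width: 0.0771
```

```bash
python3 -c "
from h import *
go([.4325,.2096,.13],boxyaw=-10.5)"
```

```text
t 10.67 tcp [0.4366 0.2131 0.0347] R y [0.178 0.984 0.006] z [ 0.984 -0.178  0.008] x [ 0.009  0.004 -1.   ]
turn rows-units [ 0.05  0.1  -0.07] target y-yaw 79.5 | shift units in present tool [-4.77 -0.18 -0.13] in target tool [-4.77 -0.21 -0.17]
F [-0.05 -0.73  0.17] M [0.025 0.02  0.074] w 0.0771 j [  49.5   16.3  -37.7    0.4  -35.5 -150.1]
```

>>> {"api": "arm_command", "payload": {"plan": [{"dx": -1,"dy": -0.15,"dz": 0,"wx": 0,"wy": 0.1,"wz": -0.07},{"dx": -1,"dy": 0,"dz": 0,"wx": 0,"wy": 0,"wz": 0},{"dx": -1,"dy": 0,"dz": 0,"wx": 0,"wy": 0,"wz": 0},{"dx": -1,"dy": 0,"dz": 0,"wx": 0,"wy": 0,"wz": 0},{"dx": -0.7,"dy": 0,"dz": 0.5,"wx": 0,"wy": 0,"wz": 0},{"dx": 0,"dy": -1,"dz": 0.6,"wx": 0,"wy": 0,"wz": 0},{"dx": 0,"dy": -1,"dz": 0.6,"wx": 0,"wy": 0,"wz": 0},{"dx": 0,"dy": -1,"dz": 0.6,"wx": 0,"wy": 0,"wz": 0},{"dx": 0,"dy": -1,"dz": 0.6,"wx": 0,"wy": 0,"wz": 0},{"dx": 0,"dy": -1,"dz": 0.6,"wx": 0,"wy": 0,"wz": 0},{"dx": 0,"dy": -1,"dz": 0.6,"wx": 0,"wy": 0,"wz": 0},{"dx": 0,"dy": -1,"dz": 0.6,"wx": 0,"wy": 0,"wz": 0},{"dx": 0,"dy": -1,"dz": 0.6,"wx": 0,"wy": 0,"wz": 0},{"dx": 0,"dy": -1,"dz": 0.6,"wx": 0.9,"wy": 0,"wz": 0},{"dx": 0,"dy": 0,"dz": 0,"wx": 0.9,"wy": 0,"wz": 0}]}}

```text
time_s: 11.92
tcp_pos: [0.5281, 0.0066, 0.1356]
eef_rot: [41.5, 89.4, 23.3]
contact_force: [-0.4, 0.6, -0.3]
gripper_width: 0.0877
```

```bash
python3 -c "
from look import *
go([.517,-.0035,.10],boxyaw=-19)
look('w2')"
```

```text
t 11.92 tcp [0.5281 0.0066 0.1356] R y [0.313 0.95  0.007] z [ 0.95  -0.313  0.007] x [ 0.009  0.004 -1.   ]
turn rows-units [ 0.16  0.09 -0.08] target y-yaw 71 | shift units in present tool [ 1.77 -0.67 -0.38] in target tool [ 1.78 -0.66 -0.36]
F [-0.4   0.56 -0.32] M [-0.014 -0.005  0.078] w 0.0877 j [  22.    11.8  -26.2   -0.   -51.5 -130.3]
wrist top face 7430 c 0.5162 -0.0036 size 0.057 0.091 yaw -19.2 z 0.0541 px [202 135  73 108]
```

View pics/w2.png

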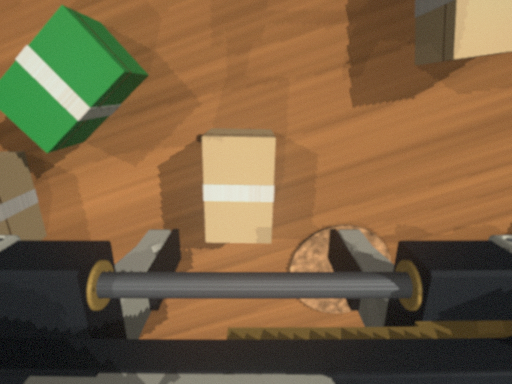

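Wrist view: middle box at (238,188), green decoy top-left, left box standing at top right (470,30), mat at (340,265).

>>> {"api": "arm_command", "payload": {"plan": [{"dx": 0.6,"dy": -0.6,"dz": -0.4,"wx": 0.16,"wy": 0.1,"wz": -0.1},{"dx": 1,"dy": 0,"dz": 0,"wx": 0,"wy": 0,"wz": 0},{"dx": 1,"dy": 0,"dz": 0,"wx": 0,"wy": 0,"wz": 0}]}}

```text
time_s: 12.22
tcp_pos: [0.52, -0.0011, 0.0862]
eef_rot: [30.9, 89.5, 11.7]
contact_force: [0.9, 0.6, 0.4]
gripper_width: 0.0878
```

```bash
python3 -c "
from h import *
go([.5165,-.0036,.028],boxyaw=-19.1)"
```

```text
t 12.22 tcp [ 0.52   -0.0011  0.0862] R y [0.33  0.944 0.004] z [ 0.944 -0.33   0.007] x [ 0.008  0.002 -1.   ]
turn rows-units [-0.03  0.09 -0.05] target y-yaw 70.9 | shift units in present tool [ 2.91 -0.19 -0.15] in target tool [ 2.91 -0.18 -0.13]
F [0.94 0.65 0.42] M [-0.054 -0.018  0.004] w 0.0878 j [ 2.160e+01  1.470e+01 -3.040e+01  1.000e-01 -4.450e+01 -1.309e+02]
```

>>> {"api": "arm_command", "payload": {"plan": [{"dx": 1,"dy": -0.1,"dz": -0.15,"wx": 0,"wy": 0.08,"wz": -0.05},{"dx": 1,"dy": 0,"dz": 0,"wx": 0,"wy": 0,"wz": 0},{"dx": 0.8,"dy": 0,"dz": 0,"wx": 0,"wy": 0,"wz": 0},{"dx": 0.1,"dy": 0,"dz": 0,"wx": 0,"wy": 0,"wz": 0}]}}

```text
time_s: 12.55
tcp_pos: [0.5152, -0.0011, 0.0237]
eef_rot: [-153.4, 90.0, -172.2]
contact_force: [-0.8, 0.1, -0.1]
gripper_width: 0.0879
```

```bash
python3 -c "
from h import *
go([.5165,-.0036,.028],boxyaw=-19.1)"
```

```text
t 12.55 tcp [ 0.5152 -0.0011  0.0237] R y [ 0.323  0.947 -0.   ] z [ 0.947 -0.323 -0.001] x [-0.001 -0.    -1.   ]
turn rows-units [ 0.06 -0.01  0.  ] target y-yaw 70.9 | shift units in present tool [-0.22 -0.1   0.1 ] in target tool [-0.22 -0.1   0.1 ]
F [-0.81  0.06 -0.07] M [-0.021  0.042  0.032] w 0.0879 j [  21.7   19.9  -33.9   -0.   -36.3 -130.5]
```

>>> {"api": "arm_command", "payload": {"plan": [{"dx": -0.1,"dy": -0.1,"dz": 0.1,"wx": 0,"wy": 0,"wz": 0},{"dx": 0,"dy": 0,"dz": 0,"wx": 0,"wy": 0,"wz": 0},{"dx": 0,"dy": 0,"dz": 0,"wx": 0,"wy": 0,"wz": 0},{"dx": 0,"dy": 0,"dz": 0,"wx": 0,"wy": 0,"wz": 0},{"dx": 0,"dy": 0,"dz": 0,"wx": 0,"wy": 0,"wz": 0}], "fingers": 1, "force": 40}}

```text
time_s: 12.97
tcp_pos: [0.5182, -0.0025, 0.0282]
eef_rot: [26.2, 89.9, 7.7]
contact_force: [0.2, 0.1, -0.3]
gripper_width: 0.0596
```

```bash
python3 -c "
from h import *
go([.5165,-.0036,.028],boxyaw=-19.1)"
```

```text
t 12.97 tcp [ 0.5182 -0.0025  0.0282] R y [0.318 0.948 0.001] z [ 0.948 -0.318  0.002] x [ 0.002  0.    -1.   ]
turn rows-units [ 0.12  0.02 -0.01] target y-yaw 70.9 | shift units in present tool [ 0.01 -0.08 -0.06] in target tool [ 0.01 -0.08 -0.06]
F [ 0.19  0.13 -0.35] M [-0.041  0.006 -0.015] w 0.0596 j [  21.5   19.6  -33.4    0.   -36.9 -130. ]
```

>>> {"api": "arm_command", "payload": {"plan": [{"dx": 0.05,"dy": 0,"dz": 0,"wx": 0,"wy": 0,"wz": 0},{"dx": 0.05,"dy": 0,"dz": 0,"wx": 0,"wy": 0,"wz": 0},{"dx": -0.5,"dy": 0,"dz": 0,"wx": 0,"wy": 0,"wz": 0},{"dx": -1,"dy": 0,"dz": 0,"wx": 0,"wy": 0,"wz": 0},{"dx": -1,"dy": 0,"dz": 0,"wx": 0,"wy": 0,"wz": 0},{"dx": -1,"dy": 0,"dz": 0,"wx": 0,"wy": 0,"wz": 0},{"dx": -1,"dy": 0,"dz": 0,"wx": 0,"wy": 0,"wz": 0},{"dx": -0.6,"dy": 0,"dz": 1,"wx": 0,"wy": 0,"wz": 0},{"dx": -0.6,"dy": 0,"dz": 1,"wx": 0,"wy": 0,"wz": 0},{"dx": -0.6,"dy": 0,"dz": 1,"wx": 0,"wy": 0,"wz": 0},{"dx": 0.6,"dy": 0,"dz": -1,"wx": 0,"wy": 0,"wz": 0},{"dx": 0.6,"dy": 0,"dz": -1,"wx": 0,"wy": 0,"wz": 0},{"dx": 0.6,"dy": 0,"dz": -1,"wx": 0,"wy": 0,"wz": 0},{"dx": -0.6,"dy": 0,"dz": 1,"wx": 0,"wy": 0,"wz": 0},{"dx": -0.6,"dy": 0,"dz": 1,"wx": 0,"wy": 0,"wz": 0},{"dx": -0.6,"dy": 0,"dz": 1,"wx": 0,"wy": 0,"wz": 0},{"dx": 0,"dy": 0,"dz": -0.6,"wx": 0,"wy": 0,"wz": 0},{"dx": 0,"dy": 0,"dz": 0,"wx": 0,"wy": 0,"wz": 0},{"dx": 0,"dy": 0,"dz": 0,"wx": 0,"wy": 0,"wz": 0}]}}

```text
time_s: 14.55
tcp_pos: [0.5496, -0.0218, 0.1532]
eef_rot: [-166.8, 89.0, 174.3]
contact_force: [1.3, -0.0, -3.6]
gripper_width: 0.0557
```

```bash
python3 -c "
from meas import *
meas(10)"
```

```text
tool M [-0.0128 -0.0946 -0.0227] sem [0.0118 0.0233 0.0144] tool F [4.203 0.322 0.076] tau [-3.3000e-02 -4.7097e+01  2.7180e+01  6.7250e+00 -1.4300e-01 -0.0000e+00] x [-0.019  0.002 -1.   ] tcp [ 0.5494 -0.0217  0.1531] qdmax 0.09 t 15.0
```

>>> {"api": "arm_command", "payload": {"plan": [{"dx": 0,"dy": 0,"dz": -1,"wx": 0,"wy": 0,"wz": 0},{"dx": 0,"dy": 0,"dz": -1,"wx": 0,"wy": 0,"wz": 0},{"dx": 0,"dy": 0,"dz": -1,"wx": 0,"wy": 0,"wz": 0},{"dx": 0,"dy": 0,"dz": 0.6,"wx": 0,"wy": 0,"wz": 0},{"dx": 0,"dy": 0,"dz": 0,"wx": 0,"wy": 0,"wz": 0},{"dx": 0,"dy": 0,"dz": 0,"wx": 0,"wy": 0,"wz": 0}]}}

```text
time_s: 15.55
tcp_pos: [0.5017, -0.0056, 0.1537]
eef_rot: [-166.3, 88.9, 174.8]
contact_force: [-0.4, 1.1, -4.4]
gripper_width: 0.0555
```

```bash
python3 -c "
from meas import *
meas(10)
go([.5175,-.0036,.029],boxyaw=-19.1)"
```

```text
tool M [-0.0055 -0.1113  0.0027] sem [0.0098 0.0194 0.0064] tool F [ 4.024  0.383 -0.049] tau [ 3.3000e-02 -4.0381e+01  2.6683e+01  6.5850e+00 -1.7500e-01 -1.0000e-03] x [-0.019  0.001 -1.   ] tcp [ 0.5023 -0.0057  0.1536] qdmax 0.12 t 16.0
t 16.05 tcp [ 0.5023 -0.0057  0.1536] R y [ 0.324  0.946 -0.005] z [ 0.946 -0.324 -0.018] x [-0.019  0.001 -1.   ]
turn rows-units [ 0.04 -0.23  0.06] target y-yaw 70.9 | shift units in present tool [6.22 0.38 0.8 ] in target tool [6.23 0.35 0.69]
F [ 0.    0.33 -4.34] M [-0.016 -0.115  0.034] w 0.0557 j [  21.4    9.2  -26.5   -0.6  -55.3 -130. ]
```

The middle box is ambiguous (τ5 -0.143 vs -0.175). I'll tilt it nose-down past the friction angle, then tail-down, measuring level after each tilt.

>>> {"api": "arm_command", "payload": {"plan": [{"dx": 0,"dy": 0,"dz": 0,"wx": 0,"wy": 1,"wz": 0},{"dx": 0,"dy": 0,"dz": 0,"wx": 0,"wy": 1,"wz": 0},{"dx": 0,"dy": 0,"dz": 0,"wx": 0,"wy": 1,"wz": 0},{"dx": 0,"dy": 0,"dz": 0,"wx": 0,"wy": 1,"wz": 0},{"dx": 0,"dy": 0,"dz": 0,"wx": 0,"wy": 1,"wz": 0},{"dx": 0,"dy": 0,"dz": 0,"wx": 0,"wy": 0,"wz": 0},{"dx": 0,"dy": 0,"dz": 0,"wx": 0,"wy": 0,"wz": 0},{"dx": 0,"dy": 0,"dz": 0,"wx": 0,"wy": 0,"wz": 0},{"dx": 0,"dy": 0,"dz": 0,"wx": 0,"wy": -1,"wz": 0},{"dx": 0,"dy": 0,"dz": 0,"wx": 0,"wy": -1,"wz": 0},{"dx": 0,"dy": 0,"dz": 0,"wx": 0,"wy": -1,"wz": 0},{"dx": 0,"dy": 0,"dz": 0,"wx": 0,"wy": -1,"wz": 0},{"dx": 0,"dy": 0,"dz": 0,"wx": 0,"wy": -1,"wz": 0},{"dx": 0,"dy": 0,"dz": 0,"wx": 0,"wy": 0,"wz": 0}]}}

```text
time_s: 17.22
tcp_pos: [0.5012, -0.0058, 0.1522]
eef_rot: [168.2, 89.4, 149.5]
contact_force: [-1.8, 1.1, -5.2]
gripper_width: 0.0557
```

```bash
python3 -c "
from meas import *
meas(10)"
```

```text
tool M [-0.0058 -0.0232 -0.0399] sem [0.0065 0.0663 0.0227] tool F [ 4.104  0.057 -0.347] tau [  0.262 -41.191  26.226   6.744   0.183  -0.182] x [-0.015  0.006 -1.   ] tcp [ 0.5051 -0.006   0.1511] qdmax 0.29 t 17.6667
```

>>> {"api": "arm_command", "payload": {"plan": [{"dx": 0,"dy": 0,"dz": 0,"wx": 0,"wy": -1,"wz": 0},{"dx": 0,"dy": 0,"dz": 0,"wx": 0,"wy": -1,"wz": 0},{"dx": 0,"dy": 0,"dz": 0,"wx": 0,"wy": -1,"wz": 0},{"dx": 0,"dy": 0,"dz": 0,"wx": 0,"wy": -1,"wz": 0},{"dx": 0,"dy": 0,"dz": 0,"wx": 0,"wy": -1,"wz": 0},{"dx": 0,"dy": 0,"dz": 0,"wx": 0,"wy": 0,"wz": 0},{"dx": 0,"dy": 0,"dz": 0,"wx": 0,"wy": 0,"wz": 0},{"dx": 0,"dy": 0,"dz": 0,"wx": 0,"wy": 0,"wz": 0},{"dx": 0,"dy": 0,"dz": 0,"wx": 0,"wy": 1,"wz": 0},{"dx": 0,"dy": 0,"dz": 0,"wx": 0,"wy": 1,"wz": 0},{"dx": 0,"dy": 0,"dz": 0,"wx": 0,"wy": 1,"wz": 0},{"dx": 0,"dy": 0,"dz": 0,"wx": 0,"wy": 1,"wz": 0},{"dx": 0,"dy": 0,"dz": 0,"wx": 0,"wy": 1,"wz": 0},{"dx": 0,"dy": 0,"dz": 0,"wx": 0,"wy": 0,"wz": 0}]}}

```text
time_s: 18.88
tcp_pos: [0.5107, 0.0004, 0.1494]
eef_rot: [161.0, 87.2, 142.5]
contact_force: [3.8, -0.1, -4.2]
gripper_width: 0.056
```

```bash
python3 -c "
from meas import *
meas(10)
go([.5175,-.0036,.029],boxyaw=-19.1)"
```

```text
tool M [ 0.0156 -0.3503 -0.0877] sem [0.009  0.0844 0.0248] tool F [4.261 0.119 0.4  ] tau [ -0.264 -41.503  27.16    6.218  -0.555   0.266] x [-0.035  0.022 -0.999] tcp [ 0.5061 -0.0022  0.1496] qdmax 0.23 t 19.3333
t 19.38 tcp [ 0.5062 -0.0022  0.1496] R y [0.317 0.948 0.01 ] z [ 0.948 -0.317 -0.04 ] x [-0.035  0.022 -0.999]
turn rows-units [ 0.13 -0.5  -0.12] target y-yaw 70.9 | shift units in present tool [6.   0.05 0.8 ] in target tool [6.03 0.12 0.56]
F [-0.11 -0.53 -4.55] M [-0.174 -0.25   0.034] w 0.0557 j [  20.5   10.4  -24.9   -2.3  -56.1 -127.7]
```

```bash
python3 -c "
from meas import *
meas(12)"
```

```text
tool M [-0.0064 -0.2871 -0.0797] sem [0.0089 0.0082 0.0053] tool F [3.998 0.09  0.073] tau [ 1.7000e-02 -4.2044e+01  2.6583e+01  6.4800e+00 -2.4200e-01 -3.0000e-03] x [-0.035  0.022 -0.999] tcp [ 0.5067 -0.0024  0.1493] qdmax 0.14 t 19.9333
```

>>> {"api": "arm_command", "payload": {"plan": [{"dx": 0,"dy": 0,"dz": 0,"wx": 0,"wy": -0.3,"wz": -0.12},{"dx": 0,"dy": 0,"dz": 0,"wx": 0,"wy": -0.1,"wz": 0},{"dx": 0,"dy": 0,"dz": 0,"wx": 0,"wy": 0,"wz": 0}]}}

```text
time_s: 20.23
tcp_pos: [0.5069, -0.0026, 0.1491]
eef_rot: [-178.0, 89.5, 163.4]
contact_force: [-0.8, -0.7, -4.9]
gripper_width: 0.0557
```

```bash
python3 -c "
from meas import *
for i in range(6): r.capture('wrist')
meas(12)
go([.5175,-.0036,.029],boxyaw=-19.1)"
```

```text
tool M [-0.0024 -0.1096 -0.0375] sem [0.0104 0.0064 0.009 ] tool F [ 4.241 -0.043  0.078] tau [-1.0000e-03 -4.0648e+01  2.6517e+01  6.5100e+00 -1.4600e-01  2.0000e-03] x [-0.008  0.002 -1.   ] tcp [ 0.5072 -0.0027  0.1491] qdmax 0.21 t 21.0833
t 21.13 tcp [ 0.5072 -0.0027  0.1491] R y [ 0.319  0.948 -0.   ] z [ 0.948 -0.319 -0.008] x [-0.008  0.002 -1.   ]
turn rows-units [ 0.11 -0.1   0.  ] target y-yaw 70.9 | shift units in present tool [6.   0.12 0.55] in target tool [6.01 0.12 0.5 ]
F [-0.51 -0.33 -4.58] M [-0.079 -0.087 -0.003] w 0.0558 j [  21.7    9.6  -26.8   -0.4  -54.  -130.1]
```

>>> {"api": "arm_command", "payload": {"plan": [{"dx": 0,"dy": 0,"dz": 0,"wx": 0,"wy": 1,"wz": 0},{"dx": 0,"dy": 0,"dz": 0,"wx": 0,"wy": 1,"wz": 0},{"dx": 0,"dy": 0,"dz": 0,"wx": 0,"wy": 1,"wz": 0},{"dx": 0,"dy": 0,"dz": 0,"wx": 0,"wy": 1,"wz": 0},{"dx": 0,"dy": 0,"dz": 0,"wx": 0,"wy": 1,"wz": 0},{"dx": 0,"dy": 0,"dz": 0,"wx": 0,"wy": 0,"wz": 0},{"dx": 0,"dy": 0,"dz": 0,"wx": 0,"wy": 0,"wz": 0},{"dx": 0,"dy": 0,"dz": 0,"wx": 0,"wy": 0,"wz": 0},{"dx": 0,"dy": 0,"dz": 0,"wx": 0,"wy": -1,"wz": 0},{"dx": 0,"dy": 0,"dz": 0,"wx": 0,"wy": -1,"wz": 0},{"dx": 0,"dy": 0,"dz": 0,"wx": 0,"wy": -1,"wz": 0},{"dx": 0,"dy": 0,"dz": 0,"wx": 0,"wy": -0.7,"wz": 0},{"dx": 0,"dy": 0,"dz": 0,"wx": 0,"wy": -0.5,"wz": 0},{"dx": 0,"dy": 0,"dz": 0,"wx": 0,"wy": -0.3,"wz": 0},{"dx": 0,"dy": 0,"dz": 0,"wx": 0,"wy": 0,"wz": 0}]}}

```text
time_s: 22.38
tcp_pos: [0.5048, -0.0018, 0.1498]
eef_rot: [167.8, 87.8, 149.6]
contact_force: [-1.0, 0.2, -4.9]
gripper_width: 0.0561
```

```bash
python3 -c "
from meas import *
for i in range(6): r.capture('wrist')
meas(12)
go([.5175,-.0036,.029],boxyaw=-19.1)"
```

```text
tool M [-0.012 -0.195 -0.068] sem [0.0094 0.008  0.0091] tool F [4.454 0.085 0.068] tau [ 2.6000e-02 -4.2351e+01  2.6637e+01  6.5250e+00 -1.9100e-01  1.0000e-03] x [-0.037  0.019 -0.999] tcp [ 0.5066 -0.0022  0.1487] qdmax 0.08 t 23.2333
t 23.28 tcp [ 0.5066 -0.0021  0.1487] R y [0.314 0.95  0.007] z [ 0.949 -0.313 -0.041] x [-0.037  0.019 -0.999]
turn rows-units [ 0.18 -0.51 -0.08] target y-yaw 70.9 | shift units in present tool [5.96 0.06 0.79] in target tool [5.98 0.11 0.54]
F [-0.06 -1.27 -4.65] M [-0.169 -0.108 -0.066] w 0.0559 j [  20.6   10.5  -24.9   -2.1  -56.1 -127.7]
```

At equal tilt, nose-down vs tail-down gives My -0.195 vs -0.287 ±0.008. The 0.092 N·m difference matches the loose-weight prediction (about 0.095), so the middle box rattles. I'll set it back and continue with the right one.

>>> {"api": "arm_command", "payload": {"plan": [{"dx": 1,"dy": 0,"dz": 0.5,"wx": 0.1,"wy": -0.4,"wz": -0.08},{"dx": 1,"dy": 0,"dz": 0,"wx": 0,"wy": 0,"wz": 0},{"dx": 1,"dy": 0,"dz": 0,"wx": 0,"wy": 0,"wz": 0},{"dx": 1,"dy": 0,"dz": 0,"wx": 0,"wy": 0,"wz": 0},{"dx": 0.6,"dy": 0,"dz": 0,"wx": 0,"wy": 0,"wz": 0},{"dx": 0,"dy": 0,"dz": 0,"wx": 0,"wy": 0,"wz": 0}]}}

```text
time_s: 23.78
tcp_pos: [0.5179, -0.0041, 0.0555]
eef_rot: [108.9, 89.8, 90.2]
contact_force: [-0.7, 0.2, -3.8]
gripper_width: 0.0556
```

```bash
python3 -c "
from h import *
go([.5175,-.0036,.029],boxyaw=-19.1)"
```

```text
t 23.78 tcp [ 0.5179 -0.0041  0.0555] R y [0.321 0.947 0.004] z [ 0.947 -0.321 -0.001] x [-0.     0.004 -1.   ]
turn rows-units [ 0.09 -0.02 -0.05] target y-yaw 70.9 | shift units in present tool [ 1.32  0.01 -0.02] in target tool [ 1.32  0.02 -0.03]
F [-0.66  0.17 -3.81] M [-0.152  0.149 -0.021] w 0.0556 j [  21.1   17.2  -31.8   -0.3  -40.9 -129.6]
```

>>> {"api": "arm_command", "payload": {"plan": [{"dx": 0.6,"dy": 0,"dz": 0,"wx": 0.08,"wy": 0,"wz": -0.05},{"dx": 0.4,"dy": 0,"dz": 0,"wx": 0,"wy": 0,"wz": 0},{"dx": 0.2,"dy": 0,"dz": 0,"wx": 0,"wy": 0,"wz": 0},{"dx": 0.1,"dy": 0,"dz": 0,"wx": 0,"wy": 0,"wz": 0}]}}

```text
time_s: 24.12
tcp_pos: [0.5195, -0.0037, 0.0303]
eef_rot: [29.3, 90.0, 10.4]
contact_force: [-0.1, 0.1, -3.9]
gripper_width: 0.0558
```

```bash
python3 -c "
from h import *
go([.5175,-.0036,.029],boxyaw=-19.1)"
```

```text
t 24.12 tcp [ 0.5195 -0.0037  0.0303] R y [0.325 0.946 0.   ] z [ 0.946 -0.325  0.001] x [ 0.001  0.    -1.   ]
turn rows-units [ 0.02  0.01 -0.  ] target y-yaw 70.9 | shift units in present tool [ 0.07 -0.03 -0.1 ] in target tool [ 0.07 -0.03 -0.1 ]
F [-0.06  0.06 -3.86] M [-0.036  0.05   0.046] w 0.0558 j [  21.3   19.5  -33.1    0.   -37.3 -130.3]
```

Still carrying the full weight, about 2 mm above the bench. A little further down.

>>> {"api": "arm_command", "payload": {"plan": [{"dx": 0.15,"dy": 0,"dz": -0.1,"wx": 0,"wy": 0,"wz": 0},{"dx": 0.1,"dy": 0,"dz": 0,"wx": 0,"wy": 0,"wz": 0}]}}

```text
time_s: 24.28
tcp_pos: [0.5189, -0.003, 0.0282]
eef_rot: [13.6, 89.8, -5.3]
contact_force: [-17.2, 4.3, 38.5]
gripper_width: 0.0558
```

```bash
python3 -c "
from h import *
go([.5175,-.0036,.029],boxyaw=-19.1)"
```

```text
t 24.28 tcp [ 0.5189 -0.003   0.0282] R y [0.324 0.946 0.001] z [ 0.946 -0.324  0.003] x [ 0.003 -0.    -1.   ]
turn rows-units [ 0.04  0.03 -0.01] target y-yaw 70.9 | shift units in present tool [-0.04 -0.05 -0.06] in target tool [-0.04 -0.05 -0.06]
F [-17.17   4.25  38.53] M [ 1.174  6.071 -0.304] w 0.0558 j [ 2.140e+01  1.960e+01 -3.340e+01  1.000e-01 -3.680e+01 -1.304e+02]
```

>>> {"api": "arm_command", "payload": {"plan": [{"dx": 0,"dy": 0,"dz": 0,"wx": 0,"wy": 0,"wz": 0},{"dx": 0,"dy": 0,"dz": 0,"wx": 0,"wy": 0,"wz": 0},{"dx": 0,"dy": 0,"dz": 0,"wx": 0,"wy": 0,"wz": 0},{"dx": -0.3,"dy": 0,"dz": 0,"wx": 0,"wy": 0,"wz": 0},{"dx": -1,"dy": 0,"dz": 0,"wx": 0,"wy": 0,"wz": 0},{"dx": -1,"dy": 0,"dz": 0,"wx": 0,"wy": 0,"wz": 0},{"dx": -1,"dy": 0,"dz": 0,"wx": 0,"wy": 0,"wz": 0},{"dx": -1,"dy": 0,"dz": 0,"wx": 0,"wy": 0,"wz": 0},{"dx": -1,"dy": 0,"dz": 0,"wx": 0,"wy": 0,"wz": 0},{"dx": 0,"dy": -1,"dz": 0.1,"wx": -0.2,"wy": 0,"wz": 0},{"dx": 0,"dy": -1,"dz": 0.1,"wx": 0,"wy": 0,"wz": 0},{"dx": 0,"dy": -1,"dz": 0.1,"wx": 0,"wy": 0,"wz": 0},{"dx": 0,"dy": -1,"dz": 0.1,"wx": 0,"wy": 0,"wz": 0},{"dx": 0,"dy": -1,"dz": 0.1,"wx": 0,"wy": 0,"wz": 0},{"dx": 0,"dy": -1,"dz": 0.1,"wx": 0,"wy": 0,"wz": 0},{"dx": 0,"dy": -1,"dz": 0.1,"wx": 0,"wy": 0,"wz": 0},{"dx": 0,"dy": -1,"dz": 0.1,"wx": 0,"wy": 0,"wz": 0},{"dx": 0,"dy": -1,"dz": 0.1,"wx": 0,"wy": 0,"wz": 0},{"dx": 0,"dy": -1,"dz": 0.1,"wx": 0,"wy": 0,"wz": 0},{"dx": 0,"dy": -1,"dz": 0,"wx": 0,"wy": 0,"wz": 0}], "fingers": -1}}

```text
time_s: 25.95
tcp_pos: [0.4769, -0.224, 0.1559]
eef_rot: [21.8, 88.3, 4.4]
contact_force: [0.8, 0.7, -0.1]
gripper_width: 0.0877
```

```bash
python3 -c "
from look import *
go([.463,-.232,.10],boxyaw=-18)
look('w3')"
```

```text
t 25.95 tcp [ 0.4769 -0.224   0.1559] R y [0.297 0.955 0.011] z [ 0.954 -0.297  0.028] x [ 0.03   0.002 -1.   ]
turn rows-units [ 0.15  0.35 -0.14] target y-yaw 72 | shift units in present tool [ 2.77 -0.62 -0.62] in target tool [ 2.79 -0.6  -0.54]
F [ 0.84  0.72 -0.09] M [-0.078  0.05  -0.018] w 0.0877 j [  -4.     9.8  -25.5   -0.3  -53.  -103.1]
wrist top face 6532 c 0.4626 -0.2324 size 0.057 0.09 yaw -17.3 z 0.0541 px [206 126  67 101]
wrist top face 662 c 0.4146 -0.1382 size 0.048 0.01 yaw 23.1 z 0.0539 px [310  69  47  49]
```

View pics/w3.png

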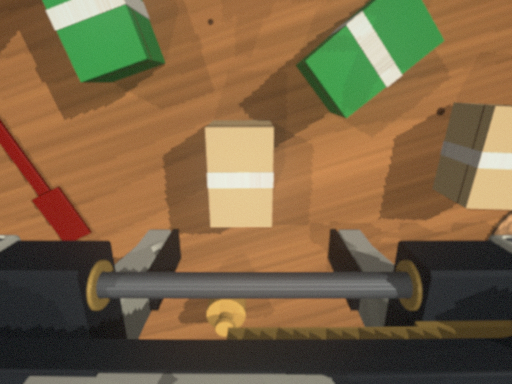

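Wrist view: right box at (240,175), middle box standing at (485,155), weight at (226,318), green decoys at top. Descending.

>>> {"api": "arm_command", "payload": {"plan": [{"dx": 0.8,"dy": -0.6,"dz": -0.6,"wx": 0.12,"wy": 0.35,"wz": -0.14},{"dx": 1,"dy": 0,"dz": 0,"wx": 0,"wy": 0,"wz": 0},{"dx": 1,"dy": 0,"dz": 0,"wx": 0,"wy": 0,"wz": 0},{"dx": 0.8,"dy": 0,"dz": 0,"wx": 0,"wy": 0,"wz": 0}]}}

```text
time_s: 26.33
tcp_pos: [0.4626, -0.2377, 0.0866]
eef_rot: [-1.0, 89.5, -19.1]
contact_force: [0.2, 0.1, -1.7]
gripper_width: 0.0875
```

```bash
python3 -c "
from h import *
go([.463,-.2322,.028],boxyaw=-17.6)"
```

```text
t 26.33 tcp [ 0.4626 -0.2377  0.0866] R y [ 0.311  0.95  -0.   ] z [ 0.95  -0.311  0.008] x [ 0.008 -0.003 -1.   ]
turn rows-units [-0.11  0.1   0.  ] target y-yaw 72.4 | shift units in present tool [ 2.93  0.27 -0.09] in target tool [ 2.93  0.27 -0.07]
F [ 0.18  0.06 -1.69] M [-0.026  0.039  0.016] w 0.0875 j [  -5.5   14.6  -30.4    0.2  -44.6 -102.8]
```

>>> {"api": "arm_command", "payload": {"plan": [{"dx": 1,"dy": 0.3,"dz": -0.1,"wx": -0.1,"wy": 0.1,"wz": 0},{"dx": 1,"dy": 0,"dz": 0,"wx": 0,"wy": 0,"wz": 0},{"dx": 0.7,"dy": 0,"dz": 0,"wx": 0,"wy": 0,"wz": 0},{"dx": 0.05,"dy": 0,"dz": 0,"wx": 0,"wy": 0,"wz": 0}]}}

```text
time_s: 26.67
tcp_pos: [0.4599, -0.2313, 0.027]
eef_rot: [-164.5, 89.7, 177.8]
contact_force: [-0.5, 0.6, -0.4]
gripper_width: 0.0876
```

```bash
python3 -c "
from h import *
go([.463,-.2322,.028],boxyaw=-17.6)"
```

```text
t 26.67 tcp [ 0.4599 -0.2313  0.027 ] R y [ 0.305  0.952 -0.001] z [ 0.952 -0.305 -0.004] x [-0.005  0.    -1.   ]
turn rows-units [-0.03 -0.06  0.02] target y-yaw 72.4 | shift units in present tool [-0.05  0.    0.16] in target tool [-0.05  0.    0.16]
F [-0.53  0.55 -0.37] M [0.014 0.063 0.048] w 0.0876 j [  -4.8   19.6  -33.6    0.   -37.  -102.9]
```

>>> {"api": "arm_command", "payload": {"plan": [{"dx": 0,"dy": 0,"dz": 0.15,"wx": 0,"wy": -0.05,"wz": 0},{"dx": 0.03,"dy": 0,"dz": 0,"wx": 0,"wy": 0,"wz": 0},{"dx": 0.03,"dy": 0,"dz": 0,"wx": 0,"wy": 0,"wz": 0},{"dx": 0.03,"dy": 0,"dz": 0,"wx": 0,"wy": 0,"wz": 0},{"dx": 0.03,"dy": 0,"dz": 0,"wx": 0,"wy": 0,"wz": 0},{"dx": 0.03,"dy": 0,"dz": 0,"wx": 0,"wy": 0,"wz": 0},{"dx": 0,"dy": 0,"dz": 0,"wx": 0,"wy": 0,"wz": 0}], "fingers": 1, "force": 40}}

```text
time_s: 27.25
tcp_pos: [0.4644, -0.2326, 0.0272]
eef_rot: [-19.4, 89.8, -37.1]
contact_force: [-0.4, -0.1, -3.9]
gripper_width: 0.056
```

```bash
python3 -c "
from h import *
go([.463,-.2322,.028],boxyaw=-17.6)"
```

```text
t 27.25 tcp [ 0.4644 -0.2326  0.0272] R y [ 0.304  0.953 -0.001] z [ 0.953 -0.304  0.003] x [ 0.003 -0.002 -1.   ]
turn rows-units [-0.02  0.04  0.01] target y-yaw 72.4 | shift units in present tool [-0.04 -0.   -0.07] in target tool [-0.04 -0.   -0.07]
F [-0.4  -0.06 -3.87] M [ 0.039 -0.033 -0.02 ] w 0.056 j [  -4.9   19.7  -33.4    0.2  -36.7 -103. ]
```

>>> {"api": "arm_command", "payload": {"plan": [{"dx": -0.5,"dy": 0,"dz": 0,"wx": 0,"wy": 0,"wz": 0},{"dx": -1,"dy": 0,"dz": 0,"wx": 0,"wy": 0,"wz": 0},{"dx": -1,"dy": 0,"dz": 0,"wx": 0,"wy": 0,"wz": 0},{"dx": -1,"dy": 0,"dz": 0,"wx": 0,"wy": 0,"wz": 0},{"dx": -1,"dy": 0,"dz": 0,"wx": 0,"wy": 0,"wz": 0},{"dx": -0.6,"dy": 0,"dz": 1,"wx": 0,"wy": 0,"wz": 0},{"dx": -0.6,"dy": 0,"dz": 1,"wx": 0,"wy": 0,"wz": 0},{"dx": -0.6,"dy": 0,"dz": 1,"wx": 0,"wy": 0,"wz": 0},{"dx": 0.6,"dy": 0,"dz": -1,"wx": 0,"wy": 0,"wz": 0},{"dx": 0.6,"dy": 0,"dz": -1,"wx": 0,"wy": 0,"wz": 0},{"dx": 0.6,"dy": 0,"dz": -1,"wx": 0,"wy": 0,"wz": 0},{"dx": -0.6,"dy": 0,"dz": 1,"wx": 0,"wy": 0,"wz": 0},{"dx": -0.6,"dy": 0,"dz": 1,"wx": 0,"wy": 0,"wz": 0},{"dx": -0.6,"dy": 0,"dz": 1,"wx": 0,"wy": 0,"wz": 0},{"dx": 0,"dy": 0,"dz": -0.6,"wx": 0,"wy": 0,"wz": 0},{"dx": 0,"dy": 0,"dz": 0,"wx": 0,"wy": 0,"wz": 0},{"dx": 0,"dy": 0,"dz": 0,"wx": 0,"wy": 0,"wz": 0}]}}

```text
time_s: 28.67
tcp_pos: [0.4947, -0.2449, 0.1611]
eef_rot: [-176.7, 88.8, 165.3]
contact_force: [0.3, -0.2, -3.2]
gripper_width: 0.0558
```

```bash
python3 -c "
from meas import *
meas(10)"
```

```text
tool M [-0.0107 -0.0997 -0.0277] sem [0.0112 0.024  0.0101] tool F [ 4.202 -0.094 -0.094] tau [-8.0000e-03 -4.7011e+01  2.7417e+01  6.7990e+00 -1.6400e-01 -0.0000e+00] x [-0.02   0.005 -1.   ] tcp [ 0.4945 -0.2448  0.1603] qdmax 0.17 t 29.1167
```

>>> {"api": "arm_command", "payload": {"plan": [{"dx": 0,"dy": 0,"dz": -1,"wx": 0,"wy": 0,"wz": 0},{"dx": 0,"dy": 0,"dz": -1,"wx": 0,"wy": 0,"wz": 0},{"dx": 0,"dy": 0,"dz": -1,"wx": 0,"wy": 0,"wz": 0},{"dx": 0,"dy": 0,"dz": 0.6,"wx": 0,"wy": 0,"wz": 0},{"dx": 0,"dy": 0,"dz": 0,"wx": 0,"wy": 0,"wz": 0},{"dx": 0,"dy": 0,"dz": 0,"wx": 0,"wy": 0,"wz": 0}]}}

```text
time_s: 29.67
tcp_pos: [0.4465, -0.2294, 0.1607]
eef_rot: [-176.5, 88.7, 165.5]
contact_force: [-0.1, 1.0, -4.5]
gripper_width: 0.0558
```

```bash
python3 -c "
from meas import *
meas(10)
go([.4638,-.2322,.029],boxyaw=-17.6)"
```

```text
tool M [ 0.0187 -0.1135 -0.009 ] sem [0.0102 0.0244 0.0116] tool F [4.213 0.011 0.32 ] tau [-1.0000e-03 -4.0171e+01  2.6919e+01  6.6840e+00 -1.7400e-01 -1.0000e-03] x [-0.022  0.005 -1.   ] tcp [ 0.4469 -0.2295  0.1606] qdmax 0.13 t 30.1167
t 30.17 tcp [ 0.4469 -0.2295  0.1606] R y [ 0.309  0.951 -0.002] z [ 0.951 -0.308 -0.022] x [-0.021  0.005 -1.   ]
turn rows-units [-0.08 -0.28  0.02] target y-yaw 72.4 | shift units in present tool [6.56 0.14 0.99] in target tool [6.58 0.13 0.85]
F [ 0.28 -0.06 -5.01] M [-0.083 -0.1    0.026] w 0.0555 j [  -4.9    8.9  -26.    -0.2  -56.4 -102.9]
```

Strokes on the right box: τ5 changes by only 0.005 after tilt correction, against 0.03 for the middle. There's time to run the same tilt test here as a control.

>>> {"api": "arm_command", "payload": {"plan": [{"dx": 0,"dy": 0,"dz": 0,"wx": 0,"wy": 1,"wz": 0},{"dx": 0,"dy": 0,"dz": 0,"wx": 0,"wy": 1,"wz": 0},{"dx": 0,"dy": 0,"dz": 0,"wx": 0,"wy": 1,"wz": 0},{"dx": 0,"dy": 0,"dz": 0,"wx": 0,"wy": 1,"wz": 0},{"dx": 0,"dy": 0,"dz": 0,"wx": 0,"wy": 1,"wz": 0},{"dx": 0,"dy": 0,"dz": 0,"wx": 0,"wy": 0,"wz": 0},{"dx": 0,"dy": 0,"dz": 0,"wx": 0,"wy": 0,"wz": 0},{"dx": 0,"dy": 0,"dz": 0,"wx": 0,"wy": 0,"wz": 0},{"dx": 0,"dy": 0,"dz": 0,"wx": 0,"wy": -1,"wz": 0},{"dx": 0,"dy": 0,"dz": 0,"wx": 0,"wy": -1,"wz": 0},{"dx": 0,"dy": 0,"dz": 0,"wx": 0,"wy": -1,"wz": 0},{"dx": 0,"dy": 0,"dz": 0,"wx": 0,"wy": -0.7,"wz": 0},{"dx": 0,"dy": 0,"dz": 0,"wx": 0,"wy": -0.5,"wz": 0},{"dx": 0,"dy": 0,"dz": 0,"wx": 0,"wy": -0.3,"wz": 0},{"dx": 0,"dy": 0,"dz": 0,"wx": 0,"wy": 0,"wz": 0}]}}

```text
time_s: 31.42
tcp_pos: [0.4456, -0.229, 0.1617]
eef_rot: [177.1, 87.3, 159.2]
contact_force: [-0.7, 0.8, -3.8]
gripper_width: 0.0558
```

```bash
python3 -c "
from meas import *
for i in range(6): r.capture('wrist')
meas(12)
go([.4638,-.2322,.029],boxyaw=-17.6)"
```

```text
tool M [ 0.0046 -0.2578 -0.0305] sem [0.0089 0.0098 0.0102] tool F [3.805 0.063 0.262] tau [ 3.0000e-03 -4.1742e+01  2.6911e+01  6.6880e+00 -3.0700e-01 -1.0000e-03] x [-0.048  0.017 -0.999] tcp [ 0.4471 -0.2294  0.1604] qdmax 0.07 t 32.2667
t 32.32 tcp [ 0.4472 -0.2294  0.1605] R y [0.308 0.951 0.002] z [ 0.95  -0.307 -0.051] x [-0.048  0.017 -0.999]
turn rows-units [-0.07 -0.64 -0.02] target y-yaw 72.4 | shift units in present tool [6.52 0.11 1.17] in target tool [6.57 0.12 0.83]
F [ 0.5  -0.44 -3.26] M [-0.149 -0.257 -0.011] w 0.0558 j [  -5.3    9.9  -24.5   -0.9  -58.4 -102.1]
```

>>> {"api": "arm_command", "payload": {"plan": [{"dx": 0,"dy": 0,"dz": 0,"wx": 0,"wy": -1,"wz": 0},{"dx": 0,"dy": 0,"dz": 0,"wx": 0,"wy": -1,"wz": 0},{"dx": 0,"dy": 0,"dz": 0,"wx": 0,"wy": -1,"wz": 0},{"dx": 0,"dy": 0,"dz": 0,"wx": 0,"wy": -1,"wz": 0},{"dx": 0,"dy": 0,"dz": 0,"wx": 0,"wy": -1,"wz": 0},{"dx": 0,"dy": 0,"dz": 0,"wx": 0,"wy": 0,"wz": 0},{"dx": 0,"dy": 0,"dz": 0,"wx": 0,"wy": 0,"wz": 0},{"dx": 0,"dy": 0,"dz": 0,"wx": 0,"wy": 0,"wz": 0},{"dx": 0,"dy": 0,"dz": 0,"wx": 0,"wy": 1,"wz": 0},{"dx": 0,"dy": 0,"dz": 0,"wx": 0,"wy": 1,"wz": 0},{"dx": 0,"dy": 0,"dz": 0,"wx": 0,"wy": 1,"wz": 0},{"dx": 0,"dy": 0,"dz": 0,"wx": 0,"wy": 0.7,"wz": 0},{"dx": 0,"dy": 0,"dz": 0,"wx": 0,"wy": 0.5,"wz": 0},{"dx": 0,"dy": 0,"dz": 0,"wx": 0,"wy": 0.3,"wz": 0},{"dx": 0,"dy": 0,"dz": 0,"wx": 0,"wy": 0,"wz": 0}]}}

```text
time_s: 33.57
tcp_pos: [0.4469, -0.227, 0.1581]
eef_rot: [158.0, 88.4, 140.4]
contact_force: [1.5, -0.1, -4.7]
gripper_width: 0.0558
```

```bash
python3 -c "
from meas import *
for i in range(6): r.capture('wrist')
meas(12)
go([.4638,-.2322,.029],boxyaw=-17.6)"
```

```text
tool M [ 0.0132 -0.0914 -0.078 ] sem [0.0064 0.0102 0.0052] tool F [ 3.993 -0.158  0.153] tau [-5.0000e-03 -3.9732e+01  2.6872e+01  6.6330e+00 -1.5100e-01 -1.0000e-03] x [-0.02   0.016 -1.   ] tcp [ 0.4443 -0.2267  0.1581] qdmax 0.14 t 34.4167
t 34.47 tcp [ 0.4443 -0.2267  0.1581] R y [0.303 0.953 0.01 ] z [ 0.953 -0.303 -0.024] x [-0.02   0.016 -1.   ]
turn rows-units [-0.01 -0.3  -0.12] target y-yaw 72.4 | shift units in present tool [ 6.43 -0.03  1.17] in target tool [6.46 0.03 1.01]
F [-0.56  0.38 -4.39] M [-0.084 -0.103 -0.015] w 0.0558 j [  -5.1    8.8  -26.1   -1.   -56.3 -102. ]
```

Right box control: tilt-corrected My is the same nose-down and tail-down (about +0.02 vs +0.04, and no front-minus-rear rise). The middle changed by +0.09 with the right sign, so it is the loose one. Placing the right box back.

>>> {"api": "arm_command", "payload": {"plan": [{"dx": 1,"dy": 0,"dz": 0.6,"wx": 0,"wy": -0.3,"wz": -0.12},{"dx": 1,"dy": 0,"dz": 0.4,"wx": 0,"wy": 0,"wz": 0},{"dx": 1,"dy": 0,"dz": 0,"wx": 0,"wy": 0,"wz": 0},{"dx": 1,"dy": 0,"dz": 0,"wx": 0,"wy": 0,"wz": 0},{"dx": 1,"dy": 0,"dz": 0,"wx": 0,"wy": 0,"wz": 0},{"dx": 0.2,"dy": 0,"dz": 0,"wx": 0,"wy": 0,"wz": 0}]}}

```text
time_s: 34.97
tcp_pos: [0.4673, -0.2336, 0.0532]
eef_rot: [1.5, 89.5, -16.1]
contact_force: [-0.1, -1.2, -4.2]
gripper_width: 0.0556
```

```bash
python3 -c "
from h import *
go([.4638,-.2322,.027],boxyaw=-17.6)"
```

```text
t 34.97 tcp [ 0.4673 -0.2336  0.0532] R y [0.302 0.953 0.   ] z [ 0.953 -0.302  0.01 ] x [ 0.009 -0.003 -1.   ]
turn rows-units [ 0.    0.12 -0.  ] target y-yaw 72.4 | shift units in present tool [ 1.31  0.01 -0.2 ] in target tool [ 1.31  0.01 -0.19]
F [-0.15 -1.21 -4.25] M [ 0.023  0.266 -0.046] w 0.0556 j [  -4.9   17.5  -32.     0.2  -39.9 -102.8]
```

>>> {"api": "arm_command", "payload": {"plan": [{"dx": 0.6,"dy": 0,"dz": -0.2,"wx": 0,"wy": 0.1,"wz": 0},{"dx": 0.4,"dy": 0,"dz": 0,"wx": 0,"wy": 0,"wz": 0},{"dx": 0.2,"dy": 0,"dz": 0,"wx": 0,"wy": 0,"wz": 0}]}}

```text
time_s: 35.22
tcp_pos: [0.4641, -0.2326, 0.0282]
eef_rot: [-10.5, 89.9, -28.1]
contact_force: [0.5, 0.4, -3.6]
gripper_width: 0.0562
```

```bash
python3 -c "
from h import *
go([.4638,-.2322,.027],boxyaw=-17.6)"
```

```text
t 35.22 tcp [ 0.4641 -0.2326  0.0282] R y [ 0.301  0.953 -0.   ] z [ 0.953 -0.301  0.001] x [ 0.001 -0.001 -1.   ]
turn rows-units [0.01 0.01 0.  ] target y-yaw 72.4 | shift units in present tool [ 0.06  0.01 -0.02] in target tool [ 0.06  0.01 -0.02]
F [ 0.47  0.36 -3.61] M [ 0.011 -0.041 -0.021] w 0.0562 j [  -4.9   19.7  -33.3    0.   -37.  -102.7]
```

>>> {"api": "arm_command", "payload": {"plan": [{"dx": 0.1,"dy": 0,"dz": 0,"wx": 0,"wy": 0,"wz": 0},{"dx": 0.08,"dy": 0,"dz": 0,"wx": 0,"wy": 0,"wz": 0}]}}

```text
time_s: 35.38
tcp_pos: [0.464, -0.2325, 0.0269]
eef_rot: [-67.3, 89.9, -84.7]
contact_force: [-9.2, 6.9, 24.0]
gripper_width: 0.0559
```

```bash
python3 -c "
from h import *
go([.4638,-.2322,.027],boxyaw=-17.6)"
```

```text
t 35.38 tcp [ 0.464  -0.2325  0.0269] R y [ 0.3    0.954 -0.001] z [ 0.954 -0.3    0.   ] x [ 0.    -0.001 -1.   ]
turn rows-units [0.03 0.01 0.01] target y-yaw 72.4 | shift units in present tool [-0.    0.01 -0.01] in target tool [-0.    0.01 -0.01]
F [-9.15  6.92 24.04] M [ 2.385  2.99  -0.079] w 0.0559 j [-4.900e+00  1.980e+01 -3.340e+01  1.000e-01 -3.680e+01 -1.027e+02]
```

>>> {"api": "arm_command", "payload": {"plan": [{"dx": 0,"dy": 0,"dz": 0,"wx": 0,"wy": 0,"wz": 0},{"dx": 0,"dy": 0,"dz": 0,"wx": 0,"wy": 0,"wz": 0},{"dx": 0,"dy": 0,"dz": 0,"wx": 0,"wy": 0,"wz": 0},{"dx": -0.3,"dy": 0,"dz": 0,"wx": 0,"wy": 0,"wz": 0},{"dx": -1,"dy": 0,"dz": 0,"wx": 0,"wy": 0,"wz": 0},{"dx": -1,"dy": 0,"dz": 0,"wx": 0,"wy": 0,"wz": 0},{"dx": -1,"dy": 0,"dz": 0,"wx": 0,"wy": 0,"wz": 0},{"dx": -1,"dy": 0,"dz": 0,"wx": 0,"wy": 0,"wz": 0},{"dx": -0.8,"dy": 0,"dz": 0,"wx": 0,"wy": 0,"wz": 0},{"dx": 0,"dy": 1,"dz": -0.1,"wx": 0.2,"wy": 0,"wz": 0},{"dx": 0,"dy": 1,"dz": -0.1,"wx": 0,"wy": 0,"wz": 0},{"dx": 0,"dy": 1,"dz": -0.1,"wx": 0,"wy": 0,"wz": 0},{"dx": 0,"dy": 1,"dz": -0.1,"wx": 0,"wy": 0,"wz": 0},{"dx": 0,"dy": 1,"dz": -0.1,"wx": 0,"wy": 0,"wz": 0},{"dx": 0,"dy": 1,"dz": -0.1,"wx": 0,"wy": 0,"wz": 0},{"dx": 0,"dy": 1,"dz": 0,"wx": 0,"wy": 0,"wz": 0},{"dx": 0,"dy": 1,"dz": 0,"wx": 0,"wy": 0,"wz": 0},{"dx": 0,"dy": 1,"dz": 0,"wx": 0,"wy": 0,"wz": 0},{"dx": 0,"dy": 1,"dz": 0,"wx": 0,"wy": 0,"wz": 0},{"dx": 0,"dy": 1,"dz": 0,"wx": 0,"wy": 0,"wz": 0}], "fingers": -1}}

```text
time_s: 37.05
tcp_pos: [0.531, -0.0149, 0.153]
eef_rot: [10.2, 88.4, -8.3]
contact_force: [0.3, -0.3, -0.5]
gripper_width: 0.0876
```

```bash
python3 -c "
from look import *
go([.517,-.0035,.10],boxyaw=-19)
look('w4')
im,d=r.capture('scene'); save('s4',im)"
```

```text
t 37.05 tcp [ 0.531  -0.0149  0.153 ] R y [0.318 0.948 0.005] z [ 0.948 -0.318  0.028] x [ 0.028 -0.004 -1.   ]
turn rows-units [ 0.09  0.35 -0.06] target y-yaw 71 | shift units in present tool [ 2.63  0.3  -0.92] in target tool [ 2.65  0.31 -0.85]
F [ 0.3  -0.33 -0.45] M [-0.026  0.021 -0.043] w 0.0876 j [  20.1   10.3  -25.8    1.   -52.4 -129.3]
wrist top face 6825 c 0.5167 -0.0036 size 0.057 0.091 yaw -19.7 z 0.0541 px [228 118  70 105]
```

View pics/s4.png

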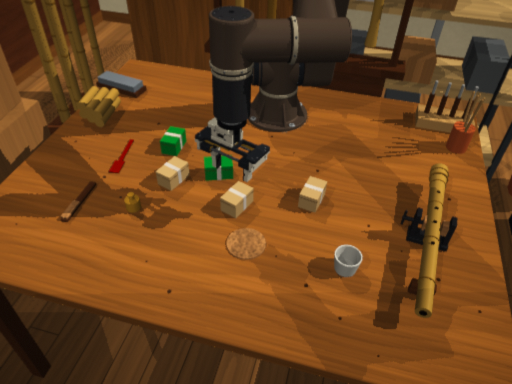

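The scene shows all three boxes upright where they began: left (313,194), middle (237,199), right (173,173). The bystanders haven't moved. Next I regrasp the middle box.

>>> {"api": "arm_command", "payload": {"plan": [{"dx": 0.8,"dy": 0.3,"dz": -0.9,"wx": 0.15,"wy": 0.35,"wz": -0.06},{"dx": 1,"dy": 0,"dz": 0,"wx": 0,"wy": 0,"wz": 0},{"dx": 1,"dy": 0,"dz": 0,"wx": 0,"wy": 0,"wz": 0},{"dx": 0.7,"dy": 0,"dz": 0,"wx": 0,"wy": 0,"wz": 0}]}}

```text
time_s: 37.48
tcp_pos: [0.5209, -0.0003, 0.0868]
eef_rot: [37.7, 89.3, 18.7]
contact_force: [-0.3, 0.1, -0.4]
gripper_width: 0.0878
```

```bash
python3 -c "
from h import *
go([.517,-.0036,.028],boxyaw=-19.4)"
```

```text
t 37.48 tcp [ 5.209e-01 -3.000e-04  8.680e-02] R y [0.325 0.946 0.007] z [ 0.946 -0.325  0.009] x [ 0.011  0.004 -1.   ]
turn rows-units [ 0.09  0.12 -0.09] target y-yaw 70.6 | shift units in present tool [ 2.93 -0.24 -0.16] in target tool [ 2.94 -0.22 -0.13]
F [-0.25  0.14 -0.43] M [-0.083  0.073  0.048] w 0.0878 j [  21.6   14.6  -30.3    0.   -44.4 -130.6]
```

>>> {"api": "arm_command", "payload": {"plan": [{"dx": 1,"dy": -0.1,"dz": -0.1,"wx": 0.1,"wy": 0.1,"wz": -0.08},{"dx": 1,"dy": 0,"dz": 0,"wx": 0,"wy": 0,"wz": 0},{"dx": 0.7,"dy": 0,"dz": 0.1,"wx": 0,"wy": 0,"wz": 0},{"dx": 0.05,"dy": 0,"dz": 0.05,"wx": 0,"wy": 0,"wz": 0}]}}

```text
time_s: 37.82
tcp_pos: [0.5209, -0.0037, 0.0298]
eef_rot: [30.3, 89.9, 10.8]
contact_force: [-0.0, -0.0, 0.9]
gripper_width: 0.0878
```

```bash
python3 -c "
from h import *
go([.517,-.0036,.028],boxyaw=-19.4)"
```

```text
t 37.82 tcp [ 0.5209 -0.0037  0.0298] R y [0.333 0.943 0.001] z [ 0.943 -0.333  0.001] x [ 0.002  0.    -1.   ]
turn rows-units [-0.01  0.02 -0.01] target y-yaw 70.6 | shift units in present tool [ 0.09 -0.06 -0.18] in target tool [ 0.09 -0.06 -0.18]
F [-0.02 -0.02  0.94] M [-0.094  0.077  0.028] w 0.0878 j [  21.2   19.7  -33.     0.   -37.2 -130.7]
```

>>> {"api": "arm_command", "payload": {"plan": [{"dx": 0.15,"dy": -0.05,"dz": -0.18,"wx": 0,"wy": 0,"wz": 0},{"dx": 0.03,"dy": 0,"dz": 0,"wx": 0,"wy": 0,"wz": 0},{"dx": 0.03,"dy": 0,"dz": 0,"wx": 0,"wy": 0,"wz": 0},{"dx": 0.03,"dy": 0,"dz": 0,"wx": 0,"wy": 0,"wz": 0},{"dx": 0.03,"dy": 0,"dz": 0,"wx": 0,"wy": 0,"wz": 0},{"dx": 0.03,"dy": 0,"dz": 0,"wx": 0,"wy": 0,"wz": 0},{"dx": 0,"dy": 0,"dz": 0,"wx": 0,"wy": 0,"wz": 0}], "fingers": 1, "force": 45}}

```text
time_s: 38.4
tcp_pos: [0.5186, -0.0035, 0.0275]
eef_rot: [34.3, 89.6, 14.8]
contact_force: [0.1, 0.2, -4.2]
gripper_width: 0.0557
```

```bash
python3 -c "
from h import *
go([.653,.0645,.155],boxyaw=-19.4)"
```

```text
t 38.4 tcp [ 0.5186 -0.0035  0.0275] R y [0.333 0.943 0.004] z [ 0.943 -0.333  0.005] x [ 0.006  0.002 -1.   ]
turn rows-units [-0.02  0.07 -0.05] target y-yaw 70.6 | shift units in present tool [-6.33  5.47  5.24] in target tool [-6.38  5.44  5.21]
F [ 0.12  0.2  -4.16] M [-0.05   0.082 -0.029] w 0.0557 j [ 2.130e+01  1.960e+01 -3.360e+01  1.000e-01 -3.640e+01 -1.309e+02]
```

>>> {"api": "arm_command", "payload": {"plan": [{"dx": -0.5,"dy": 0,"dz": 0,"wx": 0,"wy": 0,"wz": 0},{"dx": -1,"dy": 0,"dz": 0,"wx": 0,"wy": 0,"wz": 0},{"dx": -1,"dy": 0,"dz": 0,"wx": 0,"wy": 0,"wz": 0},{"dx": -1,"dy": 0,"dz": 0,"wx": 0,"wy": 0,"wz": 0},{"dx": -1,"dy": 0,"dz": 0,"wx": 0,"wy": 0,"wz": 0},{"dx": -1,"dy": 0,"dz": 0,"wx": 0,"wy": 0,"wz": 0},{"dx": -0.5,"dy": 0.4,"dz": 0.4,"wx": 0,"wy": 0,"wz": 0},{"dx": 0,"dy": 0.8,"dz": 0.8,"wx": 0,"wy": 0,"wz": 0},{"dx": 0,"dy": 0.8,"dz": 0.8,"wx": 0,"wy": 0,"wz": 0},{"dx": 0,"dy": 0.8,"dz": 0.8,"wx": 0,"wy": 0,"wz": 0},{"dx": 0,"dy": 0.8,"dz": 0.7,"wx": 0,"wy": 0,"wz": 0},{"dx": 0,"dy": 0.8,"dz": 0.7,"wx": 0,"wy": 0,"wz": 0},{"dx": 0,"dy": 0.6,"dz": 0.6,"wx": 0,"wy": 0,"wz": 0},{"dx": 0,"dy": 0.3,"dz": 0.3,"wx": 0,"wy": 0,"wz": 0},{"dx": 0,"dy": 0,"dz": 0,"wx": 0,"wy": 0,"wz": 0}]}}

```text
time_s: 39.65
tcp_pos: [0.6455, 0.0624, 0.1585]
eef_rot: [176.8, 89.7, 157.1]
contact_force: [-0.2, -0.1, -4.0]
gripper_width: 0.0556
```

```bash
python3 -c "
from h import *
go([.654,.0645,.152],boxyaw=-19.4)"
```

```text
t 39.65 tcp [0.6455 0.0624 0.1585] R y [0.337 0.941 0.   ] z [ 0.941 -0.337 -0.006] x [-0.005  0.002 -1.   ]
turn rows-units [-0.07 -0.07 -0.  ] target y-yaw 70.6 | shift units in present tool [0.32 0.24 0.37] in target tool [0.32 0.24 0.37]
F [-0.23 -0.13 -3.97] M [-0.055 -0.033  0.004] w 0.0556 j [  22.6   21.5   -8.5   -0.3  -60.2 -132.2]
```

>>> {"api": "arm_command", "payload": {"plan": [{"dx": 0.2,"dy": 0.2,"dz": 0.35,"wx": 0,"wy": -0.05,"wz": 0},{"dx": 0,"dy": 0,"dz": 0,"wx": 0,"wy": 0,"wz": 0},{"dx": 0,"dy": 0,"dz": 0,"wx": 0,"wy": 0,"wz": 0},{"dx": 0,"dy": 0,"dz": 0,"wx": 0,"wy": 0,"wz": 0}]}}

```text
time_s: 39.98
tcp_pos: [0.6513, 0.0629, 0.1534]
eef_rot: [-162.5, 89.7, 177.7]
contact_force: [0.2, -0.2, -4.8]
gripper_width: 0.056
```

```bash
python3 - <<'E'
from meas import *
meas(8)
go([.654,.0645,.152],boxyaw=-19.4)
for c in("top","scene"):
    m=r.camera_model(c); im,d=r.capture(c); save(c+"5",im)
    v,u=np.mgrid[:384,:512]
    W=world(m,np.c_[u.ravel(),v.ravel()],d.ravel()).reshape(384,512,3)
    for n,(x,y) in dict(left=(.432,.2095),right=(.463,-.232)).items():
        t=(np.hypot(W[...,0]-x,W[...,1]-y)<.075)&(d>0)&(W[...,2]>.044)&(W[...,2]<.066)
        P=W[t]
        if len(P)>50: q=cv2.minAreaRect(P[:,:2].astype(np.float32)); print(c,n,len(P),np.round(q[0],3),np.round(q[1],3),P[:,2].mean().round(4))
E
```

```text
tool M [ 0.0114 -0.0159 -0.015 ] sem [0.0119 0.0125 0.0147] tool F [ 4.109  0.096 -0.16 ] tau [ 1.6000e-02 -6.0482e+01  2.8505e+01  7.0360e+00 -7.5000e-02 -0.0000e+00] x [-0.004  0.    -1.   ] tcp [0.6519 0.0633 0.1539] qdmax 0.05 t 40.3333
t 40.38 tcp [0.652  0.0633 0.1538] R y [ 0.338  0.941 -0.001] z [ 0.941 -0.338 -0.004] x [-0.004  0.    -1.   ]
turn rows-units [-0.07 -0.05  0.01] target y-yaw 70.6 | shift units in present tool [0.09 0.09 0.08] in target tool [0.09 0.09 0.08]
F [-0.05  0.5  -4.01] M [-0.03  -0.018  0.006] w 0.0559 j [ 2.250e+01  2.230e+01 -8.100e+00 -1.000e-01 -5.980e+01 -1.322e+02]
top right 350 [ 0.461 -0.232] [0.056 0.09 ] 0.0548
scene left 449 [0.431 0.209] [0.057 0.097] 0.0538
scene right 425 [ 0.464 -0.234] [0.06  0.097] 0.054
```

View pics/scene5.png

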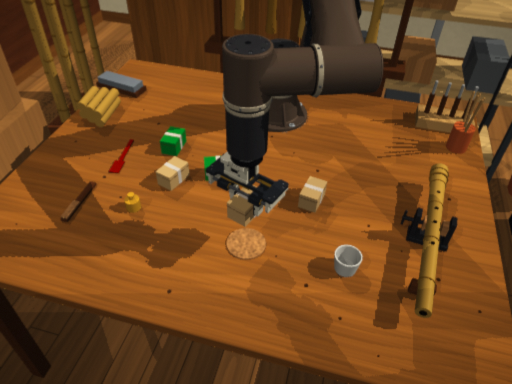

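The box is held over the mat, and both other boxes are in place. There are about 30 s left, so I'll repeat the tilt comparison on the held box, as a hand-in can't be undone.

>>> {"api": "arm_command", "payload": {"plan": [{"dx": 0,"dy": 0,"dz": 0,"wx": 0,"wy": -1,"wz": 0},{"dx": 0,"dy": 0,"dz": 0,"wx": 0,"wy": -1,"wz": 0},{"dx": 0,"dy": 0,"dz": 0,"wx": 0,"wy": -1,"wz": 0},{"dx": 0,"dy": 0,"dz": 0,"wx": 0,"wy": -1,"wz": 0},{"dx": 0,"dy": 0,"dz": 0,"wx": 0,"wy": -1,"wz": 0},{"dx": 0,"dy": 0,"dz": 0,"wx": 0,"wy": 0,"wz": 0},{"dx": 0,"dy": 0,"dz": 0,"wx": 0,"wy": 0,"wz": 0},{"dx": 0,"dy": 0,"dz": 0,"wx": 0,"wy": 0,"wz": 0},{"dx": 0,"dy": 0,"dz": 0,"wx": 0,"wy": 1,"wz": 0},{"dx": 0,"dy": 0,"dz": 0,"wx": 0,"wy": 1,"wz": 0},{"dx": 0,"dy": 0,"dz": 0,"wx": 0,"wy": 1,"wz": 0},{"dx": 0,"dy": 0,"dz": 0,"wx": 0,"wy": 0.7,"wz": 0},{"dx": 0,"dy": 0,"dz": 0,"wx": 0,"wy": 0.5,"wz": 0},{"dx": 0,"dy": 0,"dz": 0,"wx": 0,"wy": 0.3,"wz": 0},{"dx": 0,"dy": 0,"dz": 0,"wx": 0,"wy": 0,"wz": 0}]}}

```text
time_s: 41.73
tcp_pos: [0.6558, 0.072, 0.1546]
eef_rot: [57.8, 88.6, 38.7]
contact_force: [1.2, 1.5, -3.2]
gripper_width: 0.0557
```

```bash
python3 -c "
from meas import *
for i in range(6): r.capture('wrist')
meas(12)
go([.653,.0645,.152],boxyaw=-19.4)"
```

```text
tool M [-0.013  -0.0113 -0.1271] sem [0.0094 0.0085 0.009 ] tool F [ 4.097 -0.214 -0.146] tau [-1.8000e-02 -5.9703e+01  2.8505e+01  6.9610e+00 -4.0000e-03  1.0000e-03] x [ 0.02  0.01 -1.  ] tcp [0.6534 0.0703 0.1545] qdmax 0.1 t 42.5833
t 42.63 tcp [0.6534 0.0703 0.1545] R y [0.327 0.945 0.016] z [ 0.945 -0.327  0.015] x [ 0.02  0.01 -1.  ]
turn rows-units [ 0.07  0.19 -0.19] target y-yaw 70.6 | shift units in present tool [ 0.12 -0.28  0.07] in target tool [ 0.13 -0.28  0.08]
F [-0.04 -0.54 -4.76] M [-0.096  0.043  0.011] w 0.0558 j [ 2.310e+01  2.170e+01 -9.000e+00 -1.000e-01 -5.810e+01 -1.321e+02]
```

>>> {"api": "arm_command", "payload": {"plan": [{"dx": 0,"dy": 0,"dz": 0,"wx": 0,"wy": 1,"wz": 0},{"dx": 0,"dy": 0,"dz": 0,"wx": 0,"wy": 1,"wz": 0},{"dx": 0,"dy": 0,"dz": 0,"wx": 0,"wy": 1,"wz": 0},{"dx": 0,"dy": 0,"dz": 0,"wx": 0,"wy": 1,"wz": 0},{"dx": 0,"dy": 0,"dz": 0,"wx": 0,"wy": 1,"wz": 0},{"dx": 0,"dy": 0,"dz": 0,"wx": 0,"wy": 0,"wz": 0},{"dx": 0,"dy": 0,"dz": 0,"wx": 0,"wy": 0,"wz": 0},{"dx": 0,"dy": 0,"dz": 0,"wx": 0,"wy": 0,"wz": 0},{"dx": 0,"dy": 0,"dz": 0,"wx": 0,"wy": -1,"wz": 0},{"dx": 0,"dy": 0,"dz": 0,"wx": 0,"wy": -1,"wz": 0},{"dx": 0,"dy": 0,"dz": 0,"wx": 0,"wy": -1,"wz": 0},{"dx": 0,"dy": 0,"dz": 0,"wx": 0,"wy": -0.7,"wz": 0},{"dx": 0,"dy": 0,"dz": 0,"wx": 0,"wy": -0.5,"wz": 0},{"dx": 0,"dy": 0,"dz": 0,"wx": 0,"wy": -0.3,"wz": 0},{"dx": 0,"dy": 0,"dz": 0,"wx": 0,"wy": 0,"wz": 0}]}}

```text
time_s: 43.88
tcp_pos: [0.6499, 0.0713, 0.1548]
eef_rot: [127.1, 88.5, 108.6]
contact_force: [-0.1, -0.1, -4.9]
gripper_width: 0.0557
```

```bash
python3 -c "
from meas import *
for i in range(6): r.capture('wrist')
meas(12)
go([.653,.0645,.152],boxyaw=-19.4)"
```

```text
tool M [ 0.0009 -0.1069 -0.1331] sem [0.0071 0.0079 0.0053] tool F [4.283 0.185 0.02 ] tau [ 4.1000e-02 -6.1317e+01  2.8641e+01  6.9850e+00 -6.7000e-02  1.0000e-03] x [-0.012  0.025 -1.   ] tcp [0.6516 0.0706 0.1532] qdmax 0.16 t 44.7333
t 44.78 tcp [0.6515 0.0706 0.1533] R y [0.321 0.947 0.02 ] z [ 0.947 -0.32  -0.019] x [-0.012  0.025 -1.   ]
turn rows-units [ 0.15 -0.24 -0.25] target y-yaw 70.6 | shift units in present tool [ 0.05 -0.27  0.17] in target tool [ 0.06 -0.26  0.17]
F [-0.09 -0.06 -4.77] M [-0.166 -0.083  0.022] w 0.0562 j [  22.3   22.5   -7.1   -1.8  -60.5 -130.1]
```

Tilt-corrected My is -0.094 tail-down and -0.002 nose-down, again a difference of +0.09, which confirms it. Now levelling and recentring.

>>> {"api": "arm_command", "payload": {"plan": [{"dx": 0,"dy": -0.25,"dz": 0.15,"wx": 0.1,"wy": -0.24,"wz": -0.25},{"dx": 0,"dy": 0,"dz": 0,"wx": 0,"wy": 0,"wz": 0},{"dx": 0,"dy": 0,"dz": 0,"wx": 0,"wy": 0,"wz": 0},{"dx": 0,"dy": 0,"dz": 0,"wx": 0,"wy": 0,"wz": 0}]}}

```text
time_s: 45.12
tcp_pos: [0.6527, 0.0651, 0.1532]
eef_rot: [116.5, 90.0, 97.3]
contact_force: [-0.3, -0.4, -4.1]
gripper_width: 0.0558
```

```bash
python3 - <<'E'
from h import *
for i in range(6): im,d=r.capture('top')
go([.653,.0645,.152],boxyaw=-19.4); print(r.get_state()["qd"].round(2))
im,d=r.capture('scene'); save('s6',im)
E
```

```text
t 45.42 tcp [0.6529 0.0649 0.1532] R y [0.328 0.945 0.   ] z [ 0.945 -0.328  0.   ] x [ 0. -0. -1.]
turn rows-units [ 0.05  0.   -0.  ] target y-yaw 70.6 | shift units in present tool [ 0.06 -0.02  0.01] in target tool [ 0.06 -0.02  0.01]
F [ 0.65  0.89 -5.43] M [ 0.001  0.058 -0.015] w 0.0557 j [  22.7   22.3   -8.2    0.   -59.5 -131.8]
[ 0.04  0.   -0.09  0.19  0.05 -0.08]
```

View pics/s6.png

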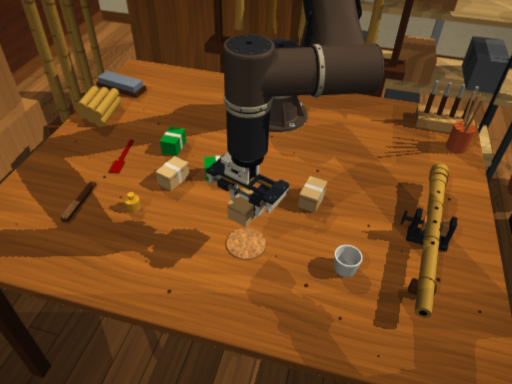

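The middle box hangs level at (240,208), above the mat at (246,243). The other two boxes stand where they began. Handing in.

```bash
python3 -c "
from h import *
print(r.close_job())"
```

```text
the job is handed in; nothing more can be done
None
```

I lifted and shook the left, middle and right boxes in that order and set each one back. I then picked up the middle box, the one that rattles, and handed in at about 45.5 s still holding it over the cork mat. No verdict was reported.

**Which box rattles:**
- **Middle, loose:** Tilting it nose-down and then tail-down shifted the wrist moment by about 0.09 N·m. A loose weight should give about 0.095. I repeated the test on the box over the mat and got the same result.
- **Right, packed:** The same tilt test showed no such shift in the wrist moment. One joint-5 torque comparison disagreed at first, but it depends on the tilt correction I used.
- **Left, packed:** I checked this one only by comparing readings after forward and backward shakes, which did not differ. It had no tilt test.
- **Shakes alone:** For the middle box these readings were ambiguous, which is why I added the tilt tests.

**Last checks:**
- **Held box:** The tool was at (0.653, 0.065, 0.153) m, within about 1 mm of the measured mat centre, level and still. The gripper was closed to 55.7 mm on the box and carrying its weight.
- **Other boxes:** They stood upright, within about 3 mm of where they began. That was measured just before the repeat tilt test, and the final picture looked the same.
- **Bench tools:** By eye, they looked undisturbed in the pictures; I did not measure them.
- **Setting down:** The boxes touched the bench a little firmly, at 24 to 39 N vertically (up to about 42 N in all) on the wrist sensor. That is well below the 120 N wrist limit.

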